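# Put the six-sided bangle away in the flip-top canister

## Robot

A 7-joint arm with a two-finger parallel gripper is mounted at the origin on the work surface. World frame = base frame: x ahead of the robot, y to its left, z up, the work surface at z = 0. Lengths are in m, angles in rad, forces in N, time in s.
With the tool pointing down it reaches from about 0.4 to 0.85 m from the base axis. Payload 4.5 kg.
Tool frame: the origin (TCP) lies between the finger pads; the fingertips stand r.tip_reach ahead of it and the grasp point (between the pads) lies 11 mm behind it (r.tip_reach is the distance from the TCP to the fingertips, in m); z points along the fingers, y is the line along which they close (so a half turn about z gives the same grasp; the last joint's range is limited). The gripper opens to 88 mm and grips with 3 to 60 N. Pads are 18 mm wide; open, the fingers measure 123 mm over their backs; the gripper's body (75 mm by 187 mm) begins 45 mm behind the grasp point.
Start: joints at [1.328, 0.689, -0.195, 1.565, 0.157, 0.902, -0.215], TCP at [0.171, -0.601, 0.247] pointing down, gripper open.
Joint ranges: [-3.01, 3.01], [-0.46, 2.08], [-1.47, 1.51], [0.13, 2.56], [-1, 4.14], [0.04, 2.09], [-2.66, 2.66]. Speed limits (rad/s): [2.57, 2.57, 3.14, 3.14, 3.14, 3.14, 3.14].

## Interface

Orientations are given as a unit quaternion [x, y, z, w].
In Python, from plant import r, vision, workorder gives the robot as it stands.
- The arm moves only by the tool drive_tool, never from a script. Its argument "targets" is a list of rows, each an object of numbers: "tx", "ty", "tz": the shift along the world's x, y, z in units of 0.03 m (1.0 is 0.03 m); "wx", "wy", "wz": the turn, a rotation vector about the world's x, y, z in units of 60 degrees (1.0 is 60 degrees); "claw": the opening, from -1 (shut) to 1 (fully open). A call has exactly 8 rows; each row shifts and turns the commanded pose from where the row before left it; what a row does not reach is not made up. A row lasts 1/10 s, in which the tool goes at most 50 mm and 8.59 degrees, less where a joint would pass 70% of its speed; a pose out of reach is approached as far as the arm can. A call with a number of a shift or a turn outside -1 to 1 is refused whole. A call with a gripper value outside its range is refused whole. The fingers move at their own pace and stop on an object; "force" is the grip in N (left out, the last holds). Time passes only in rows, so rows that do not move let the fingers close, or fill a call up. It gives the time, the measured TCP pose, the force, the opening and the grip force at its end, in the units of the state.
- r.get_state(): the state, without advancing time (a new reading comes with each control period).
- vision.snapshot(name): name is "side" or "top" or "wrist"; returns a dict with "image" (400x640x3 uint8, blue, green, red), "range_z" (400x640 float32, m along the optical axis (not along the pixel's ray), 0 where there is no reading), "K" (3x3 intrinsics, pixels), "cam_to_world" (4x4, takes a point from camera to world coordinates). Camera axes: x right, y up, looking along -z (the intrinsics and any distortion apply to the point x, -y, -z); pixel columns grow to the right and rows downward; lengths in m; the calibration is good to about 2 mm. The wrist camera is an equidistant fisheye: a pixel r from the principal point sees the ray r / f radians off the axis. A picture is of the moment at which its call begins.
- workorder.finish_job(): hands the job in; it is judged then, once.
The state is a dict: "clock": time; "q": joint angles; "qd": joint speeds; "joint_torque": joint torques, N m; "tool_pos": TCP position; "eef_rot": TCP orientation; "contact_force": force on the tool from outside, world axes, zero at the start; "moment": the same for the moment, N m; "opening": opening from 0.0 (shut) to 1.0 (fully open); "finger_force": force on a finger pad.
Only numpy, scipy, OpenCV 4.12 (cv2) and the standard library are available. Lean on these libraries where they do the work, as an engineer would, in place of code of your own. Each camera call takes 0.05 s, during which the arm holds its last target. There are 200 camera calls.

## Task

Put the six-sided bangle away for the night: lift it up over the upturned tip and off its hook on the jewellery stand, lower it into the open glass canister on the mirror tray (set it down inside, do not drop it in) and let go of it, then ease the canister's hinged lid down until it is fully shut. Leave the two round bangles hanging, and the canister and everything else standing where they are.

Things in the scene. Friction and masses are not known exactly. Their poses are not given: they have to be found in the camera images.
- bangle: The bangle to put away: six-sided brass ring, 66 mm across flats, 76 mm across corners, band 4 mm thick and 10 mm wide along the ring's axis, 60 g. Hangs on one of the hooks, a corner uppermost, the hook's rod just under it. Origin: ring centre; x: ring axis, parallel to the hook; z up. Its flat faces (+-x) can be pinched beside the hook, e.g. 24 mm to one side (y) and 20 mm above the origin.
- slim_bangle: Bystander: plain round brass bangle, 73.6 mm outside, 66 mm inside, 6 mm wide, hanging on another hook. Origin at the ring's centre, x along the ring's axis. Must stay hanging.
- wide_bangle: Bystander: plain round brass bangle, 73.6 mm outside, 66 mm inside, 18 mm wide, hanging on the third hook. Origin at the ring's centre, x along the ring's axis. Must stay hanging.
- stand: Fixed jewellery stand: marble base 125 x 310 x 18 mm, posts at y = +-140 mm, a 10 mm bar along y between them at 175 mm height. Three 7 mm hooks at y = -85, 0, +85 mm run level from the bar at 175 mm height along the stand's -x (towards the robot) for 86 mm, then turn up. Bangles hang some 65 mm out from the bar, centres 146 mm above the table. Origin: table level under the bar's middle.
- hook1 (a point): Top of the upturned tip of the hook at stand y = -85 mm; 16.5 mm above the axis of the level rod, so a bangle must be raised 20 mm or more before it is moved out along the stand's -x.
- hook2 (a point): The same for the middle hook (stand y = 0).
- hook3 (a point): The same for the hook at stand y = +85 mm.
- tray: Fixed round mirror tray, 334 mm across, mirror surface 8 mm above the table, brass rim 18 mm high. Origin: centre, at table level. All things on it stand on the mirror surface.
- jar: Loose upright glass canister on the tray, a cylinder 120 mm outside, 112 mm inside, rim 94 mm above its underside, inner floor 10 mm above its underside, 0.75 kg. Origin: centre of its underside. Its +y axis points to the lid's hinge; the open lid stands on that side.
- jar_floor (a point): Centre of the canister's inner floor (84 mm below the rim).
- lid_hinge (a point): Middle of the lid's hinge axis, 65 mm from the canister's centre along the canister's +y, 97.5 mm above its underside. The axis is parallel to the canister's x axis.
- lid_tab (a point): Outer edge of the small steel tab on the free edge of the lid, 133 mm from the hinge axis.
- lid (a joint): Lid angle, rad: 0 fully shut, 1.57 upright, at most 2.0 (leaning back over the hinge). The lid is a glass disc 120 mm across, 8 mm thick, centred 65 mm from the hinge axis, its outer (upper when shut) face 6 mm above the hinge axis when shut; 120 g. The hinge is stiff (0.09 N m): the lid stays where it is left and must be pushed all the way down, with 1 to 2 N near its free edge.
- bottle: Bystander on the tray: oval amber bottle with a gold cap, 30 x 56 mm, 94 mm tall. Origin: centre of underside.
- incense_holder: Bystander on the tray: round green ceramic incense holder, 74 mm across, 32 mm tall. Origin: centre of underside.
- watch_stand: Bystander on the tray: dark hard-silicone watch stand, foot 62 x 58 mm, leaning tongue up to 72 mm tall. Origin: centre of underside.
- cream_jar: Bystander on the table: white cream jar, 56 mm across, 45 mm tall. Origin: centre of underside.
- hairbrush: Bystander on the table: paddle hairbrush lying flat, bristles up, about 235 mm long and 66 mm wide, 25 mm tall. Origin: about mid-length, at table level.

How it is judged:
By the outcome, as a careful person would: the job done as asked, in the order asked, and still so for the second after the job is handed in, with the robot touching nothing.
It also fails if it takes over 64 s, if anything falls off the work surface, if the arm or the gripper's body presses on something with over 40 N, if the wrist force passes 120 N, or if a joint passes its speed limit or range.

## Working session

There is one attempt and no reset: what is moved stays moved. The work goes in short steps, Python scripts to look and compute and a tool call to move; the robot and the scene stay as the last step left them, time stands still between calls to the robot, and variables do not carry over. Pictures are saved under pics/ and viewed, at most 10 in all, crops included, and the job is handed in when it is done.

Besides the shell and the picture viewer there is one more tool, called in YAML: its name, and indented under it one key for each argument. drive_tool: Moves the arm, as the interface text tells. Its arguments: {"type":"object","properties":{"targets":{"type":"array","items":{"type":"object","properties":{"tx":{"type":"number"},"ty":{"type":"number"},"tz":{"type":"number"},"wx":{"type":"number"},"wy":{"type":"number"},"wz":{"type":"number"},"claw":{"type":"number"}}}},"force":{"type":"number"}},"required":["targets"]}

```bash
ls; mkdir -p pics; cat > h.py <<'E'
import numpy as np,cv2
from plant import r,vision,workorder
def snap(n):
    s=vision.snapshot(n); return s
def cloud(s):
    K=s["K"];d=s["range_z"];v,u=np.mgrid[:400,:640]
    p=np.stack([(u-K[0,2])/K[0,0]*d,-(v-K[1,2])/K[1,1]*d,-d,np.ones_like(d)],-1)
    return (p@np.array(s["cam_to_world"]).T)[...,:3]
E
python3 - <<'E'
from h import *
for n in("side","top"):
    s=snap(n);cv2.imwrite(f"pics/{n}0.png",s["image"]);np.savez(f"{n}0.npz",**s);print(n,s["K"],np.round(s["cam_to_world"],3),[k for k in s])
st=r.get_state();print(st,r.tip_reach)
E
```

```text
pics
side [[370.09815118   0.         313.29747813]
 [  0.         370.09815118 200.9918966 ]
 [  0.           0.           1.        ]] [[ 0.728  0.491 -0.478  0.136]
 [-0.685  0.53  -0.499 -0.448]
 [ 0.008  0.691  0.723  0.821]
 [ 0.     0.     0.     1.   ]] ['image', 'range_z', 'K', 'cam_to_world']
top [[363.54418736   0.         320.29518238]
 [  0.         363.54418736 197.00339221]
 [  0.           0.           1.        ]] [[ 1.000e-03  9.980e-01 -5.500e-02  5.310e-01]
 [-1.000e+00 -0.000e+00 -1.700e-02  0.000e+00]
 [-1.700e-02  5.500e-02  9.980e-01  1.001e+00]
 [ 0.000e+00  0.000e+00  0.000e+00  1.000e+00]] ['image', 'range_z', 'K', 'cam_to_world']
{'clock': 0.1, 'q': array([ 1.32779771,  0.68989781, -0.19455164,  1.56625466,  0.15731162,
        0.90252324, -0.21512561]), 'qd': array([-1.14841180e-03, -1.60983765e-03, -2.11910088e-03, -3.94254819e-03,
        5.93001980e-06, -8.78480325e-04, -1.14046555e-03]), 'joint_torque': array([-3.18475562e-03, -5.28499067e+01, -1.27181087e+00, -1.53837544e+01,
       -5.26101084e-02,  1.97081223e-03,  5.31824185e-05]), 'tool_pos': array([ 0.17061296, -0.60066839,  0.24598858]), 'eef_rot': array([ 9.90431940e-01,  1.37999489e-01, -1.74002785e-04, -8.26111813e-04]), 'contact_force': array([-0.76255865, -0.40208667,  0.78710576]), 'moment': array([-0.02702886,  0.0308086 , -0.00435608]), 'finger_force': 0.0, 'opening': 1.0033772521347704} 0.008
```

View pics/side0.png

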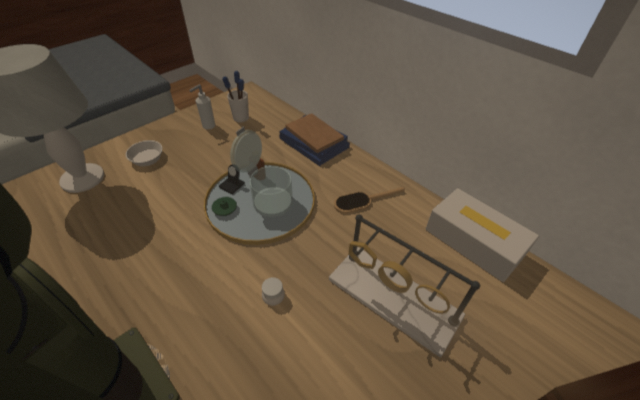

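View pics/top0.png

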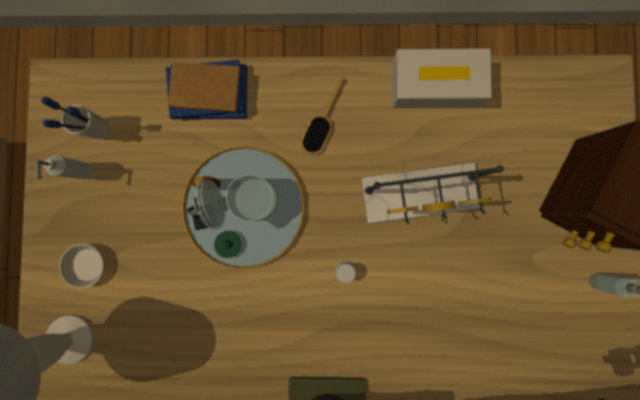

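The side view shows the stand with bangles near (362,255), (395,275) and (432,298). In the top view the jar is at (252,198), its lid stands on the left at (208,200), and the stand bar runs from (372,189) to (500,170). I'll zoom in on both and measure.

```bash
python3 - <<'E'
from h import *
s=dict(np.load("side0.npz"));t=dict(np.load("top0.npz"))
a=cv2.resize(s["image"][205:345,320:490],None,fx=4.7,fy=4,interpolation=cv2.INTER_CUBIC)[:,:800]
b=cv2.resize(t["image"][140:280,180:300],(400,467),interpolation=cv2.INTER_CUBIC);
c=cv2.resize(t["image"][150:235,355:515],None,fx=5,fy=5,interpolation=cv2.INTER_CUBIC)
a=np.clip(a.astype(float)*1.7,0,255).astype('uint8');cv2.imwrite("pics/a.png",a)
ct=cv2.resize(np.vstack([c]),(800,425));cv2.imwrite("pics/c.png",np.clip(ct*1.6,0,255))
C=cloud(t)
def pr(m,l):
    p=C[m];print(l,len(p),np.round(np.median(p,0),3),np.round(p.min(0),3),np.round(p.max(0),3))
reg=np.zeros((400,640),bool);reg[150:235,355:515]=1
m=reg&(C[...,2]>.165)&(C[...,2]<.2);pr(m,"bar/hook")
v,u=np.where(m)
hsv=cv2.cvtColor(t["image"],cv2.COLOR_BGR2HSV)
g=reg&(hsv[...,0]>15)&(hsv[...,0]<30)&(hsv[...,1]>150)&(C[...,2]>.1)
n,l,st,ce=cv2.connectedComponentsWithStats(g.astype('uint8'))
for i in range(1,n):
    if st[i,4]>5: pr(l==i,("br",ce[i].round(),st[i]))
b_=reg&(C[...,2]>.165)
p=C[b_];
c_,(w,h),an=cv2.minAreaRect(p[:,:2].astype('float32'));print(c_,w,h,an)
# line of bar: farthest pts
reg2=np.zeros((400,640),bool);reg2[145:270,180:305]=1
for lo,hi in((.012,.035),(.04,.08),(.08,.1),(.1,.13),(.13,.26)):
    m=reg2&(C[...,2]>lo)&(C[...,2]<hi)
    n,l,st,ce=cv2.connectedComponentsWithStats(m.astype('uint8'))
    for i in range(1,n):
        if st[i,4]>8: pr(l==i,(lo,ce[i].round(),st[i]))
E
```

```text
bar/hook 1363 [ 0.597 -0.256  0.178] [ 0.516 -0.4    0.165] [ 0.647 -0.106  0.192]
('br', array([478., 200.]), array([460, 198,  32,   5,  68], dtype=int32)) 68 [ 0.57  -0.344  0.177] [ 0.565 -0.377  0.115] [ 0.577 -0.31   0.183]
('br', array([438., 206.]), array([423, 202,  31,  10, 211], dtype=int32)) 211 [ 0.556 -0.251  0.177] [ 0.531 -0.288  0.148] [0.566 0.    1.001]
('br', array([402., 210.]), array([388, 207,  29,   6,  86], dtype=int32)) 86 [ 0.547 -0.17   0.173] [ 0.531 -0.205  0.144] [0.554 0.    1.001]
(0.5705260038375854, -0.20138061046600342) 0.1037280261516571 0.4101080000400543 7.434281826019287
(0.012, array([238., 208.]), array([182, 147, 122, 122, 649], dtype=int32)) 649 [0.556 0.256 0.017] [0.394 0.063 0.012] [0.723 0.395 0.023]
(0.012, array([219., 183.]), array([217, 179,   4,   9,  20], dtype=int32)) 20 [0.622 0.292 0.024] [0.612 0.291 0.012] [0.634 0.295 0.034]
(0.012, array([253., 199.]), array([ 234,  179,   38,   41, 1214], dtype=int32)) 1214 [0.58  0.2   0.017] [0.526 0.15  0.012] [0.635 0.249 0.035]
(0.012, array([274., 202.]), array([267, 184,  11,  35,  
[... 2399 characters left out ...]
0.1  ] [0.568 0.14  0.103]
(0.1, array([266., 214.]), array([262, 210,   7,   8,  13], dtype=int32)) 13 [0.539 0.15  0.102] [0.531 0.145 0.1  ] [0.549 0.159 0.105]
(0.1, array([240., 219.]), array([237, 218,   8,   4,  12], dtype=int32)) 12 [0.526 0.213 0.101] [0.521 0.204 0.1  ] [0.529 0.222 0.103]
(0.1, array([252., 220.]), array([246, 219,  13,   3,  17], dtype=int32)) 17 [0.521 0.182 0.101] [0.521 0.17  0.1  ] [0.526 0.2   0.104]
(0.13, array([209., 204.]), array([ 192,  179,   34,   51, 1165], dtype=int32)) 1165 [0.56  0.263 0.193] [0.504 0.242 0.13 ] [0.619 0.287 0.24 ][ WARN:0@0.776] global loadsave.cpp:1063 imwrite_ Unsupported depth image for selected encoder is fallbacked to CV_8U.
```

View pics/a.png

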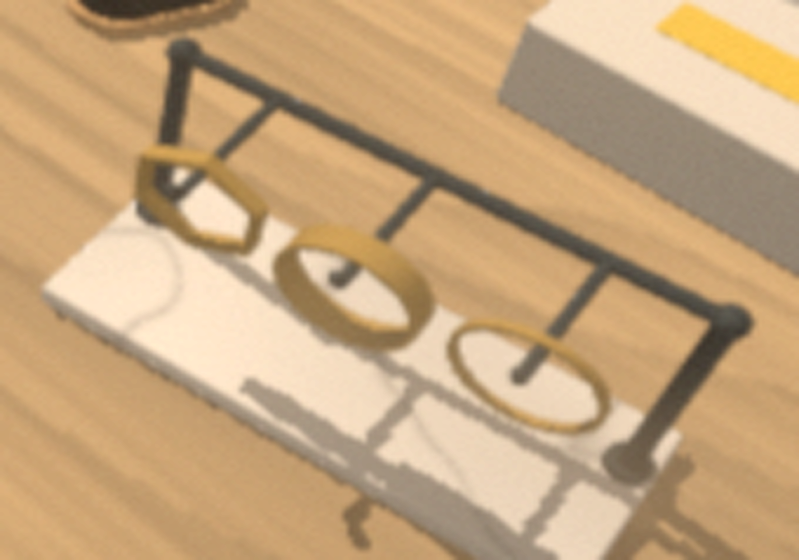

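View pics/c.png

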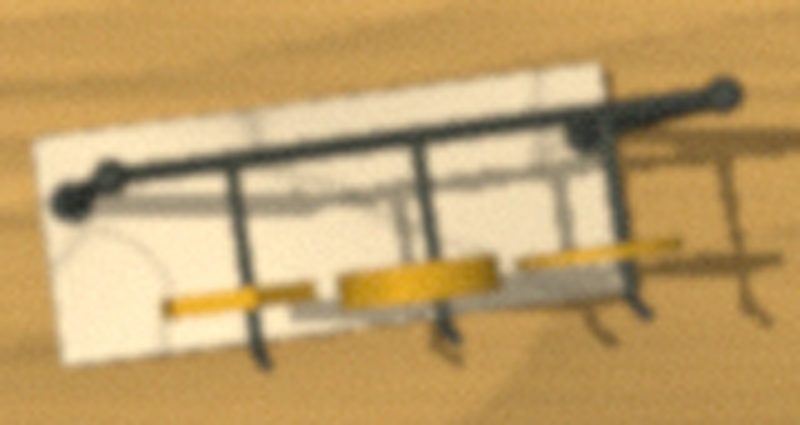

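The hex bangle is the leftmost in the side view (crop 200,200; top crop 240,298), on hook3. Its tip is at top crop (262,362), and the bar ends are at (110,173) and (724,92). Next I'll work out the poses.

```bash
cat >> h.py <<'E'
def ray(s,u,v,z):
    K=s["K"];T=np.array(s["cam_to_world"]);d=T[:3,:3]@np.array([(u-K[0,2])/K[0,0],-(v-K[1,2])/K[1,1],-1.])
    o=T[:3,3];return o+d*(z-o[2])/d[2]
E
python3 - <<'E'
from h import *
from scipy.spatial.transform import Rotation as R
from scipy.optimize import least_squares
s=dict(np.load("side0.npz"));t=dict(np.load("top0.npz"));C=cloud(t);S=cloud(s)
f=lambda x,y:(355+(x+.5)/5-.5,150+(y+.5)/5-.5)
g=lambda x,y:(320+(x+.5)/4.7-.5,205+(y+.5)/4-.5)
for n,x,y,z in(("barL",110,173,.175),("barR",724,92,.175),("h3",232,165,.175),("h2",415,140,.175),("h1",605,110,.175),("tip3",262,362,.19),("tip2",450,337,.19),("tip1",645,312,.19),("hexL",165,307,.165),("hexR",314,291,.165)):
    print(n,ray(t,*f(x,y),z).round(4))
for n,x,y,z in(("sbarL",183,52,.175),("sbarR",735,318,.175),("sh3",275,103,.175),("sh2",432,185,.175),("sh1",605,266,.175),("stip2",338,280,.191),("stip1",517,378,.191)):
    print(n,ray(s,*g(x,y),z).round(4))
for nm,D in(("top",C),("side",S)):
    m=(D[...,2]>.085)&(D[...,2]<.106)&(D[...,0]>.5)&(D[...,0]<.66)&(D[...,1]>.11)&(D[...,1]<.262)
    p=D[m];q=least_squares(lambda c:np.hypot(p[:,0]-c[0],p[:,1]-c[1])-c[2],[.58,.195,.06],loss='soft_l1',f_scale=.003).x;print(nm,"jar",q.round(4),len(p))
    m=(D[...,2]>.125)&(D[...,2]<.26)&(D[...,0]>.48)&(D[...,0]<.66)&(D[...,1]>.23)&(D[...,1]<.33)
    p=D[m];c=np.median(p,0);u,sv,vt=np.linalg.svd(p-p.mean(0),full_matrices=False);n=vt[2];print("lid",len(p),p.mean(0).round(4),p.min(0).round(3),p.max(0).round(3),"n",n.round(3),sv)
st=r.get_state();M=R.from_quat(st["eef_rot"]).as_matrix();print(M.round(3))
E
```

```text
barL [ 0.6059 -0.1141  0.175 ]
barR [ 0.6425 -0.3922  0.175 ]
h3 [ 0.6095 -0.1694  0.175 ]
h2 [ 0.6208 -0.2524  0.175 ]
h1 [ 0.6344 -0.3384  0.175 ]
tip3 [ 0.5203 -0.1786  0.19  ]
tip2 [ 0.5315 -0.2617  0.19  ]
tip1 [ 0.5426 -0.3478  0.19  ]
hexL [ 0.5451 -0.1401  0.165 ]
hexR [ 0.5525 -0.2083  0.165 ]
sbarL [ 0.6037 -0.112   0.175 ]
sbarR [ 0.6442 -0.39    0.175 ]
sh3 [ 0.6076 -0.1676  0.175 ]
sh2 [ 0.6164 -0.253   0.175 ]
sh1 [ 0.6301 -0.3353  0.175 ]
stip2 [ 0.528  -0.2655  0.191 ]
stip1 [ 0.5381 -0.3483  0.191 ]
top jar [0.5787 0.1918 0.0577] 366
lid 1181 [0.5602 0.2631 0.1887] [0.504 0.242 0.125] [0.619 0.287 0.24 ] n [-0.222  0.946 -0.235] [1.0373284  1.01773031 0.10729845]
side jar [0.5801 0.1941 0.0579] 483
lid 1061 [0.5566 0.2627 0.1825] [0.504 0.244 0.125] [0.624 0.292 0.242] n [ 0.194 -0.959  0.207] [0.98127715 0.97030891 0.10533825]
[[ 0.962  0.273 -0.001]
 [ 0.273 -0.962  0.002]
 [-0.    -0.002 -1.   ]]
```

drive_tool:
  targets:
    - {"tx": 0.7, "ty": 0.9, "tz": 0.5, "wz": 0.13, "claw": -0.1}
    - {"tx": 0.7, "ty": 0.9, "tz": 0.5, "wz": 0.13, "claw": -0.1}
    - {"tx": 0.7, "ty": 0.9, "tz": 0.5, "wz": 0.13, "claw": -0.1}
    - {"tx": 0.7, "ty": 0.9, "tz": 0.5, "wz": 0.13, "claw": -0.1}
    - {"tx": 0.7, "ty": 0.9, "wz": 0.13, "claw": -0.1}
    - {"tx": 0.7, "ty": 0.9, "wz": 0.13, "claw": -0.1}
    - {"tx": 0.7, "ty": 0.9, "wz": 0.13, "claw": -0.1}
    - {"tx": 0.7, "ty": 0.9, "wz": 0.13, "claw": -0.1}

```text
validation failed for argument at $.ta...
```

drive_tool:
  targets:
    - {"tx": 0.75, "ty": 1.0, "wz": 0.13, "claw": -0.1}
    - {"tx": 0.75, "ty": 1.0, "wz": 0.13, "claw": -0.1}
    - {"tx": 0.75, "ty": 1.0, "wz": 0.07, "claw": -0.1}
    - {"tx": 0.75, "ty": 1.0, "wx": -0.12, "wy": -0.017, "claw": -0.1}
    - {"tx": 0.75, "ty": 1.0, "wx": -0.12, "wy": -0.017, "claw": -0.1}
    - {"tx": 0.75, "ty": 1.0, "wx": -0.12, "wy": -0.017, "claw": -0.1}
    - {"tx": 0.75, "ty": 1.0, "wx": -0.12, "wy": -0.017, "claw": -0.1}
    - {"claw": -0.1}

```text
validation failed for argument at $.ta...
```

```bash
cat >> h.py <<'E'
from scipy.spatial.transform import Rotation as R
def deltas(P,M):
    st=r.get_state();c=R.from_quat(st["eef_rot"])
    print("t",round(st["clock"],2),"pos",st["tool_pos"].round(4),"shift",((P-st["tool_pos"])/.03).round(2),"turn",((R.from_matrix(M)*c.inv()).as_rotvec()/(np.pi/3)).round(3),"q",st["q"].round(2),"F",st["contact_force"].round(1),"op",round(st["opening"]*88,1),"ff",st["finger_force"])
def tool(yaw,tilt):  # tool y along ex(yaw), tilted about ex
    ex=np.array([np.cos(yaw),np.sin(yaw),0]);z=np.array([0,0,-1.]);M=np.stack([np.cross(ex,z),ex,z],1)
    return R.from_rotvec(ex*tilt).as_matrix()@M
E
python3 - <<'E'
from h import *
M=tool(np.radians(7.8),-np.pi/6)
P=np.array([.5467,-.1621,.1613])-.1*M[:,2];print(P)
deltas(P,M)
E
```

```text
[ 0.53991422 -0.11256261  0.24790254]
t 0.1 pos [ 0.1706 -0.6007  0.246 ] shift [12.31 16.27  0.06] turn [-0.457  0.296  1.332] q [ 1.33  0.69 -0.19  1.57  0.16  0.9  -0.22] F [-0.8 -0.4  0.8] op 88.3 ff 0.0
```

drive_tool:
  targets:
    - {"tx": 0.7, "ty": 0.9, "tz": 0.5, "wx": 0, "wy": 0, "wz": 0.13, "claw": -0.1}
    - {"tx": 0.7, "ty": 0.9, "tz": 0.5, "wx": 0, "wy": 0, "wz": 0.13, "claw": -0.1}
    - {"tx": 0.7, "ty": 0.9, "tz": 0.5, "wx": 0, "wy": 0, "wz": 0.13, "claw": -0.1}
    - {"tx": 0.7, "ty": 0.9, "tz": 0.5, "wx": 0, "wy": 0, "wz": 0.13, "claw": -0.1}
    - {"tx": 0.7, "ty": 0.9, "tz": 0, "wx": 0, "wy": 0, "wz": 0.13, "claw": -0.1}
    - {"tx": 0.7, "ty": 0.9, "tz": 0, "wx": 0, "wy": 0, "wz": 0.13, "claw": -0.1}
    - {"tx": 0.7, "ty": 0.9, "tz": 0, "wx": 0, "wy": 0, "wz": 0.13, "claw": -0.1}
    - {"tx": 0.7, "ty": 0.9, "tz": 0, "wx": 0, "wy": 0, "wz": 0.13, "claw": -0.1}

```text
clock: 0.9
tool_pos: [0.3392, -0.384, 0.3066]
eef_rot: [0.774, 0.633, -0.0, -0.0]
contact_force: [0.9, -0.2, 0.1]
opening: 0.452
finger_force: 0.0
```

drive_tool:
  targets:
    - {"tx": 0.8, "ty": 1.0, "tz": 0, "wx": 0, "wy": 0, "wz": 0.13, "claw": -0.1}
    - {"tx": 0.8, "ty": 1.0, "tz": 0, "wx": 0, "wy": 0, "wz": 0.13, "claw": -0.1}
    - {"tx": 0.8, "ty": 1.0, "tz": 0, "wx": 0, "wy": 0, "wz": 0.06, "claw": -0.1}
    - {"tx": 0.8, "ty": 1.0, "tz": -0.2, "wx": -0.12, "wy": -0.017, "wz": 0, "claw": -0.1}
    - {"tx": 0.8, "ty": 1.0, "tz": -0.2, "wx": -0.12, "wy": -0.017, "wz": 0, "claw": -0.1}
    - {"tx": 0.8, "ty": 1.0, "tz": -0.2, "wx": -0.12, "wy": -0.017, "wz": 0, "claw": -0.1}
    - {"tx": 0.8, "ty": 1.0, "tz": -0.2, "wx": -0.12, "wy": -0.017, "wz": 0, "claw": -0.1}
    - {"tx": 0.8, "ty": 1.0, "tz": 0, "wx": 0, "wy": 0, "wz": 0, "claw": -0.1}

```text
clock: 1.7
tool_pos: [0.5228, -0.1493, 0.2821]
eef_rot: [0.638, 0.734, -0.154, 0.173]
contact_force: [0.9, 0.3, 0.2]
opening: 0.45
finger_force: 0.0
```

```bash
python3 - <<'E'
from h import *
M=tool(np.radians(7.8),-np.pi/6)
deltas(np.array([.5467,-.1621,.1613])-.1*M[:,2],M)
s=snap("wrist");np.savez("w1.npz",**s);print(s["K"],s["cam_to_world"].round(3))
cv2.imwrite("pics/w1.png",np.clip(s["image"]*1.5,0,255).astype('uint8'))
E
```

```text
t 1.7 pos [ 0.5228 -0.1493  0.2821] shift [ 0.57  1.23 -1.14] turn [-0.053 -0.012 -0.002] q [ 0.15  0.54 -0.35  1.92  0.85  0.93 -0.62] F [0.9 0.3 0.2] op 39.6 ff 0.0
[[309.70691629   0.         312.60552634]
 [  0.         309.70691629 205.27476416]
 [  0.           0.           1.        ]] [[ 0.991 -0.099 -0.094  0.505]
 [ 0.137  0.695  0.706 -0.013]
 [-0.005 -0.712  0.702  0.367]
 [ 0.     0.     0.     1.   ]]
```

View pics/w1.png

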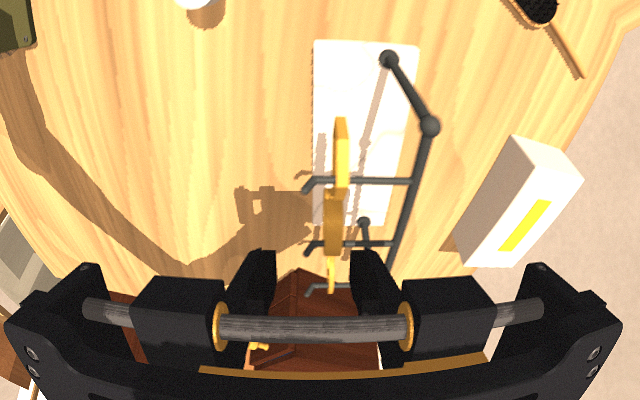

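The wrist view shows the hex bangle's near side from (341,118) to (342,187), with hook3's rod at row 181, its tip at (308,186), and the fingers below. I'll refine the ring position from the wrist depth.

```bash
cat >> h.py <<'E'
def fish(s,u,v,d=None,z=None):
    K=s["K"];T=np.array(s["cam_to_world"]);a=(np.asarray(u,float)-K[0,2])/K[0,0];b=(np.asarray(v,float)-K[1,2])/K[1,1]
    th=np.hypot(a,b)+1e-12;k=np.tan(th)/th
    D=np.stack([a*k,-b*k,-np.ones_like(a)],-1)@T[:3,:3].T;o=T[:3,3]
    if d is not None: return o+D*np.asarray(d)[...,None]
    return o+D*((z-o[2])/D[...,2])[...,None]
E
python3 - <<'E'
from h import *
s=dict(np.load("w1.npz"));I=s["image"];h=cv2.cvtColor(I,cv2.COLOR_BGR2HSV)
v,u=np.mgrid[:400,:640];P=fish(s,u,v,d=s["range_z"])
y=np.radians(7.8);ex=np.array([np.cos(y),np.sin(y),0]);ey=np.array([-np.sin(y),np.cos(y),0]);O=np.array([.624,-.252,0])
Q=np.stack([(P-O)@ex,(P-O)@ey,P[...,2]],-1)
m=(h[...,1]>150)&(h[...,0]>15)&(h[...,0]<32)&(v>110)&(v<190)&(u>325)&(u<355)&(Q[...,2]>.1)
for lo in np.arange(.03,.14,.01):
    k=m&(Q[...,1]>lo)&(Q[...,1]<lo+.01)
    if k.sum()>3: print(round(lo,2),k.sum(),"x",np.percentile(Q[k][:,0],[5,50,95]).round(4),"z",np.percentile(Q[k][:,2],[10,50,90]).round(4))
for n,a,b,z in(("rod",390,181,.1785),("rod",350,181,.1785),("tip",308,186,.185),("barend",429,126,.18),("hexcorner",341,118,.165),("apex",341,190,.184)):
    p=fish(s,a,b,z=z);print(n,p.round(4),((p-O)@ex).round(4),((p-O)@ey).round(4),"range",Q[b,a].round(4))
E
```

```text
0.05 19 x [-0.0685 -0.0666 -0.0655] z [0.1265 0.131  0.1518]
0.06 22 x [-0.0667 -0.0658 -0.0656] z [0.1212 0.1239 0.1261]
0.07 22 x [-0.0669 -0.0663 -0.0658] z [0.1158 0.118  0.1204]
0.08 114 x [-0.0687 -0.0646 -0.0578] z [0.1154 0.1815 0.1827]
0.09 185 x [-0.0681 -0.0641 -0.0594] z [0.1752 0.1776 0.1803]
0.1 178 x [-0.069  -0.0642 -0.0596] z [0.17   0.1722 0.1746]
0.11 427 x [-0.0689 -0.0643 -0.0598] z [0.1358 0.1598 0.1682]
0.12 21 x [-0.0685 -0.064  -0.0597] z [0.1313 0.1506 0.1592]
rod [ 0.5887 -0.1657  0.1785] -0.0232 0.0903 range [-0.0229  0.0894  0.1774]
rod [ 0.5559 -0.1708  0.1785] -0.0564 0.0897 range [-0.0562  0.0886  0.1772]
tip [ 0.5224 -0.1752  0.185 ] -0.0903 0.0898 range [-0.0903  0.0895  0.1846]
barend [ 0.6016 -0.1086  0.18  ] -0.0027 0.1451 range [-0.0031  0.1456  0.1809]
hexcorner [ 0.5398 -0.1223  0.165 ] -0.0658 0.1399 range [-0.062   0.1188  0.1272]
apex [ 0.5493 -0.1766  0.184 ] -0.0638 0.0848 range [-0.0633  0.0812  0.1801]
```

```bash
python3 - <<'E'
from h import *
M=tool(np.radians(7.8),-np.pi/6)
y=np.radians(7.8);ex=np.array([np.cos(y),np.sin(y),0]);ey=np.array([-np.sin(y),np.cos(y),0]);O=np.array([.624,-.252,0])
T=O-.0643*ex+.106*ey+[0,0,.170]+.011*M[:,2];print(T,M[:,2])
deltas(T-.07*M[:,2],M);print(M[:,2]*.07/.03)
E
```

```text
[ 0.5466555  -0.16115635  0.16047372] [ 0.06785779 -0.49537392 -0.8660254 ]
t 1.75 pos [ 0.5286 -0.1435  0.2823] shift [ 0.44  0.57 -2.04] turn [-0.061 -0.006 -0.008] q [ 0.14  0.55 -0.36  1.91  0.85  0.93 -0.62] F [5.6 3.7 0.7] op 39.6 ff 0.0
[ 0.15833483 -1.15587248 -2.02072594]
```

drive_tool:
  targets:
    - {"tx": 0.22, "ty": 0.28, "tz": 0, "wx": -0.06, "wy": -0.006, "wz": -0.008, "claw": -0.1}
    - {"tx": 0.22, "ty": 0.29, "tz": -0.4, "wx": 0, "wy": 0, "wz": 0, "claw": -0.1}
    - {"tx": 0, "ty": 0, "tz": -0.5, "wx": 0, "wy": 0, "wz": 0, "claw": -0.1}
    - {"tx": 0, "ty": 0, "tz": -0.5, "wx": 0, "wy": 0, "wz": 0, "claw": -0.1}
    - {"tx": 0, "ty": 0, "tz": -0.4, "wx": 0, "wy": 0, "wz": 0, "claw": -0.1}
    - {"tx": 0, "ty": 0, "tz": -0.24, "wx": 0, "wy": 0, "wz": 0, "claw": -0.1}
    - {"tx": 0, "ty": 0, "tz": 0, "wx": 0, "wy": 0, "wz": 0, "claw": -0.1}
    - {"tx": 0, "ty": 0, "tz": 0, "wx": 0, "wy": 0, "wz": 0, "claw": -0.1}

```text
clock: 2.55
tool_pos: [0.5358, -0.1389, 0.2227]
eef_rot: [0.64, 0.722, -0.175, 0.195]
contact_force: [-0.3, -1.3, -0.0]
opening: 0.448
finger_force: 0.0
```

```bash
python3 - <<'E'
from h import *
M=tool(np.radians(7.8),-np.pi/6)
deltas(np.array([.5467,-.1612,.1605])-.07*M[:,2],M)
s=snap("wrist");np.savez("w2.npz",**s)
cv2.imwrite("pics/w2.png",cv2.resize(np.clip(s["image"][120:340,200:440]*1.5,0,255).astype('uint8'),None,fx=2.5,fy=2.5))
E
```

```text
t 2.55 pos [ 0.5358 -0.1389  0.2227] shift [ 0.21  0.41 -0.05] turn [ 0.006 -0.002  0.016] q [ 0.05  0.66 -0.29  1.95  0.99  0.88 -0.84] F [-0.3 -1.3 -0. ] op 39.4 ff 0.0
```

View pics/w2.png

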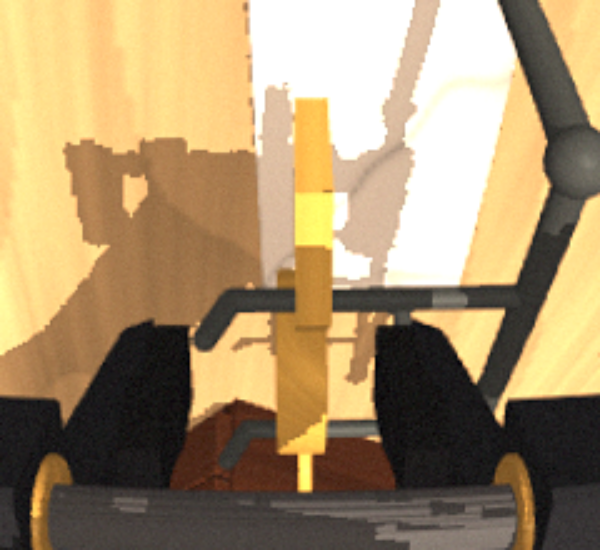

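The ring (crop 313,300) lies between the fingers (190 to 375). I'll correct by 6 mm in x and 12 mm in y and go halfway in.

drive_tool:
  targets:
    - {"tx": 0.21, "ty": 0.41, "tz": -0.05, "wx": 0.006, "wy": 0, "wz": 0.016, "claw": -0.1}
    - {"tx": 0, "ty": 0, "tz": 0, "wx": 0, "wy": 0, "wz": 0, "claw": -0.1}
    - {"tx": 0.02, "ty": -0.145, "tz": -0.25, "wx": 0, "wy": 0, "wz": 0, "claw": -0.1}
    - {"tx": 0.02, "ty": -0.145, "tz": -0.25, "wx": 0, "wy": 0, "wz": 0, "claw": -0.1}
    - {"tx": 0.02, "ty": -0.145, "tz": -0.25, "wx": 0, "wy": 0, "wz": 0, "claw": -0.1}
    - {"tx": 0.02, "ty": -0.145, "tz": -0.25, "wx": 0, "wy": 0, "wz": 0, "claw": -0.1}
    - {"tx": 0, "ty": 0, "tz": 0, "wx": 0, "wy": 0, "wz": 0, "claw": -0.1}
    - {"tx": 0, "ty": 0, "tz": 0, "wx": 0, "wy": 0, "wz": 0, "claw": -0.1}

```text
clock: 3.4
tool_pos: [0.5442, -0.1439, 0.1907]
eef_rot: [0.635, 0.728, -0.171, 0.194]
contact_force: [0.0, 0.1, -0.0]
opening: 0.452
finger_force: 0.0
```

```bash
python3 - <<'E'
from h import *
M=tool(np.radians(7.8),-np.pi/6)
deltas(np.array([.5467,-.1612,.1605]),M)
s=snap("wrist");np.savez("w3.npz",**s)
cv2.imwrite("pics/w3.png",cv2.resize(np.clip(s["image"][120:340,200:440]*1.5,0,255).astype('uint8'),None,fx=2.5,fy=2.5))
v,u=np.mgrid[:400,:640];P=fish(s,u,v,d=s["range_z"])
h=cv2.cvtColor(s["image"],cv2.COLOR_BGR2HSV);y=np.radians(7.8);ex=np.array([np.cos(y),np.sin(y),0]);ey=np.array([-np.sin(y),np.cos(y),0]);O=np.array([.624,-.252,0])
Q=np.stack([(P-O)@ex,(P-O)@ey,P[...,2]],-1)
m=(h[...,1]>150)&(h[...,0]>15)&(h[...,0]<32)&(Q[...,2]>.165)&(Q[...,1]>.075)&(Q[...,0]>-.08)&(Q[...,0]<-.05)
for lo in np.arange(.08,.125,.005):
    k=m&(Q[...,1]>lo)&(Q[...,1]<lo+.005)
    if k.sum()>3: print(round(lo,3),k.sum(),"x",np.percentile(Q[k][:,0],[5,50,95]).round(4),"z",np.percentile(Q[k][:,2],[10,50,90]).round(4))
m=(h[...,2]<80)&(Q[...,0]>-.058)&(Q[...,0]<-.02)&(Q[...,2]>.165)&(Q[...,2]<.182)&(Q[...,1]>.06)&(Q[...,1]<.11);print("rod",m.sum(),np.median(Q[m],0).round(4))
E
```

```text
t 3.4 pos [ 0.5442 -0.1439  0.1907] shift [ 0.08 -0.58 -1.01] turn [-0.    -0.003  0.   ] q [ 0.05  0.72 -0.27  1.96  1.05  0.83 -0.89] F [ 0.   0.1 -0. ] op 39.8 ff 0.0
0.085 79 x [-0.0684 -0.0647 -0.0598] z [0.1806 0.1818 0.1827]
0.09 136 x [-0.0689 -0.0641 -0.0598] z [0.1783 0.1795 0.1809]
0.095 144 x [-0.0688 -0.0638 -0.0593] z [0.1752 0.1765 0.1778]
0.1 141 x [-0.0688 -0.0641 -0.06  ] z [0.1722 0.1738 0.175 ]
0.105 147 x [-0.0687 -0.0647 -0.0606] z [0.1693 0.1708 0.1722]
0.11 150 x [-0.0687 -0.0641 -0.0601] z [0.1664 0.1678 0.1692]
0.115 79 x [-0.0686 -0.0641 -0.0601] z [0.1651 0.1658 0.1667]
rod 275 [-0.0497  0.0892  0.176 ]
```

View pics/w3.png

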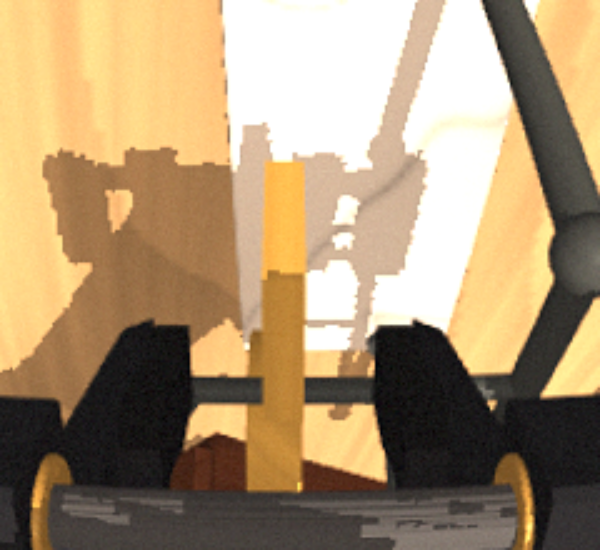

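The ring (crop 283) is centred between the fingers and the rod is clear of them. I'll insert the rest of the way and close.

drive_tool:
  targets:
    - {"tx": 0.02, "ty": -0.145, "tz": -0.25, "wx": 0, "wy": 0, "wz": 0, "claw": -0.1}
    - {"tx": 0.02, "ty": -0.145, "tz": -0.25, "wx": 0, "wy": 0, "wz": 0, "claw": -0.1}
    - {"tx": 0.02, "ty": -0.145, "tz": -0.25, "wx": 0, "wy": 0, "wz": 0, "claw": -0.1}
    - {"tx": 0.02, "ty": -0.145, "tz": -0.25, "wx": 0, "wy": 0, "wz": 0, "claw": -0.1}
    - {"tx": 0, "ty": 0, "tz": 0, "wx": 0, "wy": 0, "wz": 0, "claw": -0.4}
    - {"tx": 0, "ty": 0, "tz": 0, "wx": 0, "wy": 0, "wz": 0, "claw": -0.6}
    - {"tx": 0, "ty": 0, "tz": 0, "wx": 0, "wy": 0, "wz": 0, "claw": -0.7}
    - {"tx": 0, "ty": 0, "tz": 0, "wx": 0, "wy": 0, "wz": 0, "claw": -1}
  force: 30

```text
clock: 4.25
tool_pos: [0.5471, -0.1608, 0.1613]
eef_rot: [0.635, 0.728, -0.17, 0.194]
contact_force: [0.3, 0.6, -0.0]
opening: 0.111
finger_force: 3.0
```

drive_tool:
  targets:
    - {"tx": 0, "ty": 0, "tz": 0, "wx": 0, "wy": 0, "wz": 0, "claw": -1}
    - {"tx": 0, "ty": 0, "tz": 0, "wx": 0, "wy": 0, "wz": 0, "claw": -1}
    - {"tx": 0, "ty": 0, "tz": 0, "wx": 0, "wy": 0, "wz": 0, "claw": -1}
    - {"tx": 0, "ty": 0, "tz": 0, "wx": 0, "wy": 0, "wz": 0, "claw": -1}
    - {"tx": 0, "ty": 0, "tz": 0, "wx": 0, "wy": 0, "wz": 0, "claw": -1}
    - {"tx": 0, "ty": 0, "tz": 0, "wx": 0, "wy": 0, "wz": 0, "claw": -1}
    - {"tx": 0, "ty": 0, "tz": 0, "wx": 0, "wy": 0, "wz": 0, "claw": -1}
    - {"tx": 0, "ty": 0, "tz": 0, "wx": 0, "wy": 0, "wz": 0, "claw": -1}
  force: 30

```text
clock: 5.05
tool_pos: [0.547, -0.1609, 0.1611]
eef_rot: [0.635, 0.728, -0.171, 0.194]
contact_force: [0.3, 1.4, 1.4]
opening: 0.101
finger_force: 30.0
```

drive_tool:
  targets:
    - {"tx": -0.01, "ty": 0.08, "tz": 0.15, "wx": 0, "wy": 0, "wz": 0, "claw": -1}
    - {"tx": -0.01, "ty": 0.08, "tz": 0.15, "wx": 0, "wy": 0, "wz": 0, "claw": -1}
    - {"tx": -0.01, "ty": 0.08, "tz": 0.15, "wx": 0, "wy": 0, "wz": 0, "claw": -1}
    - {"tx": -0.01, "ty": 0.08, "tz": 0.15, "wx": 0, "wy": 0, "wz": 0, "claw": -1}
    - {"tx": -0.01, "ty": 0.08, "tz": 0.15, "wx": 0, "wy": 0, "wz": 0, "claw": -1}
    - {"tx": 0, "ty": 0, "tz": 0.15, "wx": 0, "wy": 0, "wz": 0, "claw": -1}
    - {"tx": 0, "ty": 0, "tz": 0.25, "wx": 0, "wy": 0, "wz": 0, "claw": -1}
    - {"tx": 0, "ty": 0, "tz": 0, "wx": 0, "wy": 0, "wz": 0, "claw": -1}
  force: 40

```text
clock: 5.85
tool_pos: [0.5458, -0.1493, 0.1966]
eef_rot: [0.635, 0.728, -0.17, 0.195]
contact_force: [0.3, 0.5, -0.6]
opening: 0.097
finger_force: 40.0
```

```bash
python3 - <<'E'
from h import *
M=tool(np.radians(7.8),-np.pi/6)
deltas(np.array([.5467,-.1612,.1605]),M)
s=snap("side");np.savez("s4.npz",**s)
w=snap("wrist");np.savez("w4.npz",**w)
a=cv2.resize(np.clip(s["image"][205:305,320:460]*1.7,0,255).astype('uint8'),(420,300),interpolation=cv2.INTER_CUBIC)
b=cv2.resize(np.clip(w["image"][140:340,200:440]*1.5,0,255).astype('uint8'),(360,300))
cv2.imwrite("pics/4.png",np.hstack([a,b]))
E
```

```text
t 5.85 pos [ 0.5458 -0.1493  0.1966] shift [ 0.03 -0.4  -1.2 ] turn [ 0.    -0.001  0.   ] q [ 0.06  0.71 -0.27  1.95  1.05  0.83 -0.87] F [ 0.3  0.5 -0.6] op 8.5 ff 39.9997949723911
```

View pics/4.png

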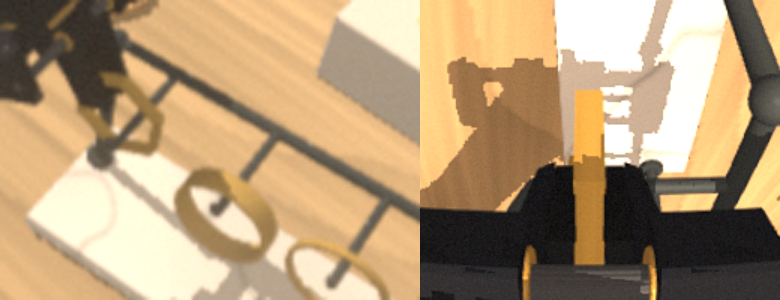

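The left panel shows the ring raised with the rod passing freely through its middle, at about (125,135), and the force is only the bangle's weight. I'll move it out along the stand's -x and then up.

drive_tool:
  targets:
    - {"tx": -0.3, "ty": -0.04, "tz": 0, "wx": 0, "wy": 0, "wz": 0, "claw": -1}
    - {"tx": -0.5, "ty": -0.07, "tz": 0, "wx": 0, "wy": 0, "wz": 0, "claw": -1}
    - {"tx": -0.5, "ty": -0.07, "tz": 0, "wx": 0, "wy": 0, "wz": 0, "claw": -1}
    - {"tx": -0.5, "ty": -0.07, "tz": 0, "wx": 0, "wy": 0, "wz": 0, "claw": -1}
    - {"tx": -0.5, "ty": -0.07, "tz": 0, "wx": 0, "wy": 0, "wz": 0, "claw": -1}
    - {"tx": -0.5, "ty": -0.07, "tz": 0, "wx": 0, "wy": 0, "wz": 0, "claw": -1}
    - {"tx": -0.3, "ty": -0.04, "tz": 0, "wx": 0, "wy": 0, "wz": 0, "claw": -1}
    - {"tx": 0, "ty": 0, "tz": 0.4, "wx": 0, "wy": 0, "wz": 0, "claw": -1}

```text
clock: 6.75
tool_pos: [0.4497, -0.1624, 0.2067]
eef_rot: [0.634, 0.729, -0.173, 0.193]
contact_force: [-0.1, -0.6, -0.8]
opening: 0.098
finger_force: 40.0
```

```bash
python3 - <<'E'
from h import *
J=np.array([.579,.193,0]);yaw=np.radians(12.3);M=tool(yaw,0);ey=np.array([-np.sin(yaw),np.cos(yaw),0])
# ring grasp: +4..5mm along side toward +y after untilt
P=J+.004*ey+[0,0,.30]
deltas(P,M)
E
```

```text
t 6.75 pos [ 0.4497 -0.1624  0.2067] shift [ 4.28 11.98  3.11] turn [0.493 0.081 0.071] q [ 0.06  0.61 -0.24  2.21  1.16  0.73 -1.05] F [-0.1 -0.6 -0.8] op 8.6 ff 40.000559012114536
```

drive_tool:
  targets:
    - {"tx": 0, "ty": 0, "tz": 0.8, "wx": 0, "wy": 0, "wz": 0, "claw": -1}
    - {"tx": 0, "ty": 0.3, "tz": 0.8, "wx": 0, "wy": 0, "wz": 0, "claw": -1}
    - {"tx": 0.1, "ty": 0.6, "tz": 0.8, "wx": 0.08, "wy": 0.013, "wz": 0.012, "claw": -1}
    - {"tx": 0.3, "ty": 0.8, "tz": 0.7, "wx": 0.08, "wy": 0.013, "wz": 0.012, "claw": -1}
    - {"tx": 0.4, "ty": 0.9, "tz": 0, "wx": 0.08, "wy": 0.013, "wz": 0.012, "claw": -1}
    - {"tx": 0.4, "ty": 0.9, "tz": 0, "wx": 0.08, "wy": 0.013, "wz": 0.012, "claw": -1}
    - {"tx": 0.4, "ty": 0.9, "tz": 0, "wx": 0.08, "wy": 0.013, "wz": 0.012, "claw": -1}
    - {"tx": 0.4, "ty": 0.9, "tz": 0, "wx": 0.08, "wy": 0.013, "wz": 0.012, "claw": -1}

```text
clock: 7.55
tool_pos: [0.5123, -0.0023, 0.3008]
eef_rot: [0.628, 0.778, -0.002, 0.006]
contact_force: [-0.5, 0.4, -0.0]
opening: 0.098
finger_force: 40.0
```

drive_tool:
  targets:
    - {"tx": 0.4, "ty": 0.9, "tz": 0, "wx": 0, "wy": 0, "wz": 0, "claw": -1}
    - {"tx": 0.4, "ty": 0.9, "tz": 0, "wx": 0, "wy": 0, "wz": 0, "claw": -1}
    - {"tx": 0.4, "ty": 0.9, "tz": 0, "wx": 0, "wy": 0, "wz": 0, "claw": -1}
    - {"tx": 0.4, "ty": 0.9, "tz": 0, "wx": 0, "wy": 0, "wz": 0, "claw": -1}
    - {"tx": 0.3, "ty": 0.8, "tz": 0, "wx": 0, "wy": 0, "wz": 0, "claw": -1}
    - {"tx": 0.3, "ty": 0.8, "tz": 0, "wx": 0, "wy": 0, "wz": 0, "claw": -1}
    - {"tx": 0, "ty": 0.3, "tz": 0, "wx": 0, "wy": 0, "wz": 0, "claw": -1}
    - {"tx": 0, "ty": 0, "tz": 0, "wx": 0, "wy": 0, "wz": 0, "claw": -1}

```text
clock: 8.35
tool_pos: [0.5774, 0.1631, 0.3001]
eef_rot: [0.627, 0.779, -0.003, 0.006]
contact_force: [0.0, -0.0, -1.7]
opening: 0.102
finger_force: 40.0
```

```bash
python3 - <<'E'
from h import *
J=np.array([.579,.193,0]);yaw=np.radians(12.3);M=tool(yaw,0);ey=np.array([-np.sin(yaw),np.cos(yaw),0])
deltas(J+.004*ey+[0,0,.30],M)
w=snap("wrist");np.savez("w5.npz",**w);t=snap("top");np.savez("t5.npz",**t);s=snap("side");np.savez("s5.npz",**s)
a=np.clip(w["image"]*1.4,0,255).astype('uint8')[:,80:560]
b=cv2.resize(np.clip(s["image"][100:250,190:330]*1.5,0,255).astype('uint8'),(320,343),interpolation=cv2.INTER_CUBIC)
o=np.zeros((400,800,3),'uint8');o[:,:480]=a;o[:343,480:]=b;cv2.imwrite("pics/5.png",o)
E
```

```text
t 8.35 pos [0.5774 0.1631 0.3001] shift [ 0.03  1.13 -0.  ] turn [ 0.012  0.006 -0.001] q [-0.05  0.64 -0.56  1.57  0.39  1.05 -0.5 ] F [ 0.  -0.  -1.7] op 9.0 ff 40.00002086233508
```

View pics/5.png

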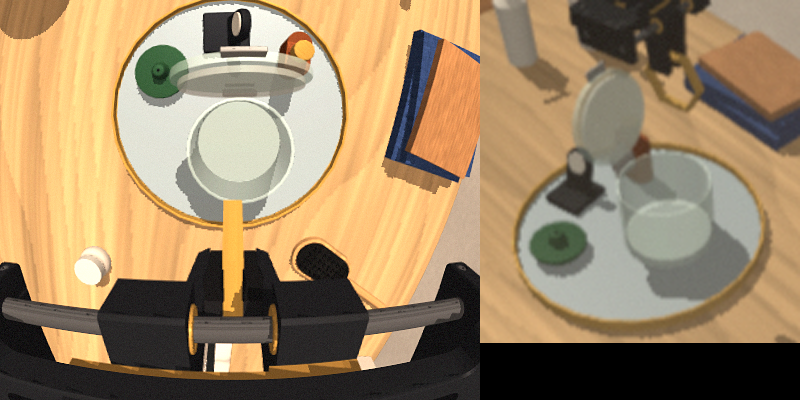

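The ring is held vertically. In the wrist panel the jar's rim is at (240,150), with the lid behind it and squared to the gripper. I'll refine the jar position from here.

```bash
python3 - <<'E'
from h import *
from scipy.optimize import least_squares
w=dict(np.load("w5.npz"));v,u=np.mgrid[:400,:640];P=fish(w,u,v,d=w["range_z"])
m=(P[...,2]>.096)&(P[...,2]<.108)&(P[...,0]>.5)&(P[...,0]<.66)&(P[...,1]>.1)&(P[...,1]<.25)
p=P[m];q=least_squares(lambda c:np.hypot(p[:,0]-c[0],p[:,1]-c[1])-c[2],[.58,.195,.058],loss='soft_l1',f_scale=.002);print(len(p),q.x.round(4),np.abs(q.fun).mean(),p.min(0).round(3),p.max(0).round(3))
m=(P[...,2]>.125)&(P[...,2]<.25)&(P[...,0]>.48)&(P[...,0]<.66)&(P[...,1]>.23)&(P[...,1]<.33)
p=P[m];n=np.linalg.svd(p-p.mean(0),full_matrices=False)[2][2];print(len(p),p.mean(0).round(4),p.min(0).round(3),p.max(0).round(3),n.round(3))
# ring
h=cv2.cvtColor(w["image"],cv2.COLOR_BGR2HSV);m=(h[...,1]>140)&(h[...,0]>12)&(h[...,0]<32)&(u>295)&(u<330)&(v>195)&(v<320)&(P[...,2]>.2)
p=P[m];print("ring",len(p),p.min(0).round(4),p.max(0).round(4))
y=p[:,1]
for lo in np.arange(.13,.22,.01):
    k=(y>lo)&(y<lo+.01)
    if k.sum()>4: print(round(lo,3),np.median(p[k],0).round(4))
E
```

```text
1172 [0.5798 0.1951 0.0573] 0.0010699972090554132 [0.52  0.136 0.096] [0.64  0.25  0.104]
5805 [0.5612 0.2686 0.2006] [0.504 0.245 0.125] [0.62 0.29 0.24] [ 0.224 -0.94   0.256]
ring 2355 [0.5589 0.144  0.2776] [0.5861 0.2471 0.4361]
0.14 [0.5805 0.1478 0.3111]
0.15 [0.5793 0.1552 0.3111]
0.16 [0.577 0.165 0.311]
0.17 [0.5747 0.1759 0.3104]
0.18 [0.5728 0.1846 0.2977]
0.19 [0.5716 0.1924 0.2836]
```

drive_tool:
  targets:
    - {"tx": 0.07, "ty": 0.5, "tz": 0, "wx": 0.012, "wy": 0.006, "wz": 0.01, "claw": -1}
    - {"tx": 0, "ty": 0.6, "tz": 0, "wx": 0, "wy": 0, "wz": 0, "claw": -1}
    - {"tx": 0, "ty": 0, "tz": -0.4, "wx": 0, "wy": 0, "wz": 0, "claw": -1}
    - {"tx": 0, "ty": 0, "tz": -0.6, "wx": 0, "wy": 0, "wz": 0, "claw": -1}
    - {"tx": 0, "ty": 0, "tz": -0.8, "wx": 0, "wy": 0, "wz": 0, "claw": -1}
    - {"tx": 0, "ty": 0, "tz": -0.6, "wx": 0, "wy": 0, "wz": 0, "claw": -1}
    - {"tx": 0, "ty": 0, "tz": 0, "wx": 0, "wy": 0, "wz": 0, "claw": -1}
    - {"tx": 0, "ty": 0, "tz": 0, "wx": 0, "wy": 0, "wz": 0, "claw": -1}

```text
clock: 9.3
tool_pos: [0.5804, 0.1944, 0.2283]
eef_rot: [0.624, 0.781, 0.0, 0.0]
contact_force: [-0.1, 0.3, -0.6]
opening: 0.102
finger_force: 40.0
```

```bash
python3 - <<'E'
from h import *
deltas(np.array([.5792,.196,.073]),tool(np.radians(13),0))
w=snap("wrist");np.savez("w6.npz",**w);s=snap("side")
a=np.clip(w["image"]*1.4,0,255).astype('uint8')[:,80:560]
b=cv2.resize(np.clip(s["image"][100:250,190:330]*1.5,0,255).astype('uint8'),(320,343),interpolation=cv2.INTER_CUBIC)
o=np.zeros((400,800,3),'uint8');o[:,:480]=a;o[:343,480:]=b;cv2.imwrite("pics/6.png",o)
E
```

```text
t 9.3 pos [0.5804 0.1944 0.2283] shift [-0.04  0.05 -5.18] turn [0.    0.001 0.004] q [-0.11  0.73 -0.53  1.62  0.44  0.91 -0.57] F [-0.1  0.3 -0.6] op 9.0 ff 39.99982547302352
```

View pics/6.png

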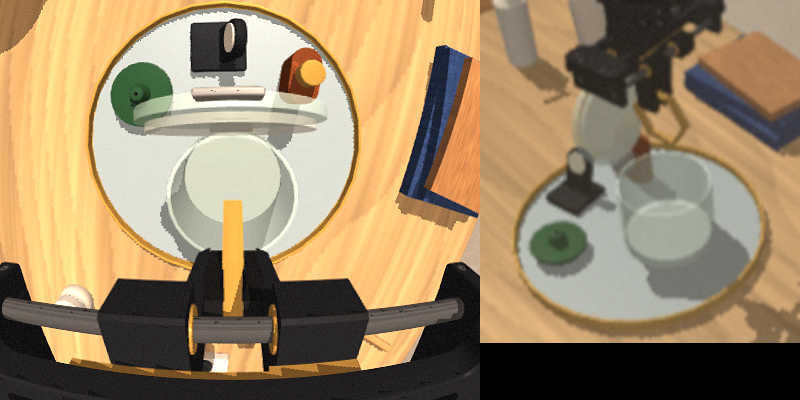

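The last allowed picture shows the ring centred over the jar opening at (232,210), with the lid beyond it at row 115. I'll check the wrist camera body's clearance to the lid numerically.

```bash
python3 - <<'E'
from h import *
w=dict(np.load("w6.npz"));st=r.get_state();M=R.from_quat(st["eef_rot"]).as_matrix();T=w["cam_to_world"]
print("cam in tool",(M.T@(T[:3,3]-st["tool_pos"])).round(4),"cam world",T[:3,3].round(3))
v,u=np.mgrid[:400,:640];P=fish(w,u,v,d=w["range_z"]);L=(P-st["tool_pos"])@M
m=(P[...,2]>.125)&(P[...,2]<.27)&(P[...,0]>.48)&(P[...,0]<.66)&(P[...,1]>.23)&(P[...,1]<.33)
p=P[m];print("lid",p.min(0).round(3),p.max(0).round(3))
near=p[p[:,2]>.235];print(np.median(near,0).round(3),len(near))
e=np.array([-np.sin(.227),np.cos(.227),0]);J=np.array([.5798,.195,0])
for z in np.arange(.13,.25,.02):
    k=np.abs(p[:,2]-z)<.01
    if k.sum(): print(z.round(3),np.percentile((p[k]-J)@e,[2,50,98]).round(4))
E
```

```text
cam in tool [ 0.0836 -0.     -0.1359] cam world [0.562 0.277 0.365]
lid [0.505 0.246 0.125] [0.62  0.29  0.241]
[0.559 0.281 0.238] 748
0.13 [0.0597 0.0612 0.0628]
0.15 [0.0622 0.0643 0.0658]
0.17 [0.0654 0.0675 0.0744]
0.19 [0.0688 0.0714 0.0841]
0.21 [0.0721 0.0789 0.0879]
0.23 [0.0758 0.0846 0.0906]
```

```bash
python3 - <<'E'
from h import *
st=r.get_state();M=R.from_quat(st["eef_rot"]).as_matrix()
for n in("side","top"):
    L=(cloud(snap(n))-st["tool_pos"])@M
    for z0 in(-.05,-.07,-.09,-.11,-.13,-.15,-.17,-.19):
        m=(np.abs(L[...,2]-z0)<.01)&(np.abs(L[...,0])<.16)&(np.abs(L[...,1])<.15)
        if m.sum()>5: print(n,z0,m.sum(),"x",np.percentile(L[m][:,0],[0,2,98,100]).round(3),"y",np.percentile(L[m][:,1],[2,98]).round(3))
E
```

```text
side -0.05 55 x [-0.032 -0.031  0.029  0.031] y [-0.085  0.081]
side -0.07 498 x [-0.034 -0.034  0.03   0.034] y [-0.085  0.081]
side -0.09 829 x [-0.035 -0.034  0.03   0.035] y [-0.093  0.091]
side -0.11 331 x [-0.033 -0.03   0.026  0.031] y [-0.089  0.089]
side -0.13 165 x [-0.035 -0.033  0.026  0.032] y [-0.04   0.011]
side -0.15 386 x [-0.038 -0.036  0.032  0.035] y [-0.04   0.022]
side -0.17 189 x [-0.038 -0.037  0.018  0.029] y [-0.036  0.014]
side -0.19 311 x [-0.038 -0.037  0.021  0.03 ] y [-0.037  0.019]
top -0.07 367 x [-0.036 -0.035 -0.021  0.019] y [-0.061  0.078]
top -0.09 654 x [-0.036 -0.035  0.026  0.032] y [-0.039  0.092]
top -0.11 36 x [-0.026 -0.024  0.023  0.029] y [-0.025  0.091]
top -0.13 9 x [-0.035 -0.035 -0.031 -0.03 ] y [-0.041  0.004]
top -0.15 149 x [-0.039 -0.038 -0.026 -0.025] y [-0.039  0.022]
top -0.17 28 x [-0.039 -0.039 -0.029 -0.028] y [-0.025  0.024]
top -0.19 84 x [-0.039 -0.039 -0.022 -0.02 ] y [-0.011  0.03 ]
```

The views show no camera housing, so descending is safe. I'll watch the force on the way down.

drive_tool:
  targets:
    - {"tx": -0.04, "ty": 0.02, "tz": -0.5, "wx": 0, "wy": 0, "wz": 0, "claw": -1}
    - {"tx": 0, "ty": 0, "tz": -0.6, "wx": 0, "wy": 0, "wz": 0, "claw": -1}
    - {"tx": 0, "ty": 0, "tz": -0.6, "wx": 0, "wy": 0, "wz": 0, "claw": -1}
    - {"tx": 0, "ty": 0, "tz": -0.6, "wx": 0, "wy": 0, "wz": 0, "claw": -1}
    - {"tx": 0, "ty": 0, "tz": -0.6, "wx": 0, "wy": 0, "wz": 0, "claw": -1}
    - {"tx": 0, "ty": 0, "tz": -0.5, "wx": 0, "wy": 0, "wz": 0, "claw": -1}
    - {"tx": 0, "ty": 0, "tz": -0.5, "wx": 0, "wy": 0, "wz": 0, "claw": -1}
    - {"tx": 0, "ty": 0, "tz": 0, "wx": 0, "wy": 0, "wz": 0, "claw": -1}

```text
clock: 10.3
tool_pos: [0.5782, 0.195, 0.1098]
eef_rot: [0.624, 0.782, -0.001, -0.0]
contact_force: [-0.6, -1.4, -1.1]
opening: 0.097
finger_force: 40.0
```

drive_tool:
  targets:
    - {"tx": 0, "ty": 0, "tz": -0.2, "wx": 0, "wy": 0, "wz": 0, "claw": -1}
    - {"tx": 0, "ty": 0, "tz": -0.2, "wx": 0, "wy": 0, "wz": 0, "claw": -1}
    - {"tx": 0, "ty": 0, "tz": -0.2, "wx": 0, "wy": 0, "wz": 0, "claw": -1}
    - {"tx": 0, "ty": 0, "tz": -0.15, "wx": 0, "wy": 0, "wz": 0, "claw": -1}
    - {"tx": 0, "ty": 0, "tz": -0.1, "wx": 0, "wy": 0, "wz": 0, "claw": -1}
    - {"tx": 0, "ty": 0, "tz": 0, "wx": 0, "wy": 0, "wz": 0, "claw": -1}
    - {"tx": 0, "ty": 0, "tz": 0, "wx": 0, "wy": 0, "wz": 0, "claw": -1}
    - {"tx": 0, "ty": 0, "tz": 0, "wx": 0, "wy": 0, "wz": 0, "claw": -1}

```text
clock: 11.1
tool_pos: [0.5794, 0.1957, 0.0863]
eef_rot: [0.624, 0.781, 0.001, 0.001]
contact_force: [-0.2, -0.7, -1.5]
opening: 0.099
finger_force: 40.0
```

drive_tool:
  targets:
    - {"tx": 0, "ty": 0, "tz": -0.1, "wx": 0, "wy": 0, "wz": 0, "claw": -1}
    - {"tx": 0, "ty": 0, "tz": -0.1, "wx": 0, "wy": 0, "wz": 0, "claw": -1}
    - {"tx": 0, "ty": 0, "tz": -0.07, "wx": 0, "wy": 0, "wz": 0, "claw": -1}
    - {"tx": 0, "ty": 0, "tz": -0.05, "wx": 0, "wy": 0, "wz": 0, "claw": -1}
    - {"tx": 0, "ty": 0, "tz": -0.04, "wx": 0, "wy": 0, "wz": 0, "claw": -1}
    - {"tx": 0, "ty": 0, "tz": 0, "wx": 0, "wy": 0, "wz": 0, "claw": -1}
    - {"tx": 0, "ty": 0, "tz": 0, "wx": 0, "wy": 0, "wz": 0, "claw": -1}
    - {"tx": 0, "ty": 0, "tz": 0, "wx": 0, "wy": 0, "wz": 0, "claw": -1}

```text
clock: 11.9
tool_pos: [0.5793, 0.1957, 0.0753]
eef_rot: [0.624, 0.781, 0.0, 0.001]
contact_force: [1.2, 0.0, -0.9]
opening: 0.101
finger_force: 40.0
```

drive_tool:
  targets:
    - {"tx": 0, "ty": 0, "tz": -0.03, "wx": 0, "wy": 0, "wz": 0, "claw": -1}
    - {"tx": 0, "ty": 0, "tz": -0.03, "wx": 0, "wy": 0, "wz": 0, "claw": -1}
    - {"tx": 0, "ty": 0, "tz": -0.03, "wx": 0, "wy": 0, "wz": 0, "claw": -1}
    - {"tx": 0, "ty": 0, "tz": 0, "wx": 0, "wy": 0, "wz": 0, "claw": -1}
    - {"tx": 0, "ty": 0, "tz": 0, "wx": 0, "wy": 0, "wz": 0, "claw": -1}
    - {"tx": 0, "ty": 0, "tz": 0, "wx": 0, "wy": 0, "wz": 0, "claw": -1}
    - {"tx": 0, "ty": 0, "tz": 0, "wx": 0, "wy": 0, "wz": 0, "claw": -1}
    - {"tx": 0, "ty": 0, "tz": 0, "wx": 0, "wy": 0, "wz": 0, "claw": -1}

```text
clock: 12.7
tool_pos: [0.5792, 0.1956, 0.0725]
eef_rot: [0.624, 0.781, 0.0, 0.001]
contact_force: [0.2, -0.3, 0.2]
opening: 0.098
finger_force: 40.0
```

drive_tool:
  targets:
    - {"tx": 0, "ty": 0, "tz": -0.03, "wx": 0, "wy": 0, "wz": 0, "claw": -1}
    - {"tx": 0, "ty": 0, "tz": 0, "wx": 0, "wy": 0, "wz": 0, "claw": -1}
    - {"tx": 0, "ty": 0, "tz": -0.03, "wx": 0, "wy": 0, "wz": 0, "claw": -1}
    - {"tx": 0, "ty": 0, "tz": 0, "wx": 0, "wy": 0, "wz": 0, "claw": -1}
    - {"tx": 0, "ty": 0, "tz": 0, "wx": 0, "wy": 0, "wz": 0, "claw": -1}
    - {"tx": 0, "ty": 0, "tz": 0, "wx": 0, "wy": 0, "wz": 0, "claw": -1}
    - {"tx": 0, "ty": 0, "tz": 0, "wx": 0, "wy": 0, "wz": 0, "claw": -1}
    - {"tx": 0, "ty": 0, "tz": 0, "wx": 0, "wy": 0, "wz": 0, "claw": -1}

```text
clock: 13.5
tool_pos: [0.5802, 0.1961, 0.0723]
eef_rot: [0.624, 0.781, 0.002, 0.001]
contact_force: [-0.4, -0.6, 10.1]
opening: 0.098
finger_force: 40.0
```

```bash
python3 - <<'E'
from h import *
st=r.get_state();print(st["tool_pos"],[ (r.get_state()["contact_force"].round(2)) for _ in range(2)])
E
```

```text
[0.5802055  0.19608308 0.07228631] [array([-0.44, -0.62, 10.14]), array([-0.44, -0.62, 10.14])]
```

The bangle is on the floor. I'll ease off and open gently.

drive_tool:
  targets:
    - {"tx": 0, "ty": 0, "tz": 0.04, "wx": 0, "wy": 0, "wz": 0, "claw": -1}
    - {"tx": 0, "ty": 0, "tz": 0, "wx": 0, "wy": 0, "wz": 0, "claw": -1}
    - {"tx": 0, "ty": 0, "tz": 0, "wx": 0, "wy": 0, "wz": 0, "claw": -0.75}
    - {"tx": 0, "ty": 0, "tz": 0, "wx": 0, "wy": 0, "wz": 0, "claw": -0.7}
    - {"tx": 0, "ty": 0, "tz": 0, "wx": 0, "wy": 0, "wz": 0, "claw": -0.65}
    - {"tx": 0, "ty": 0, "tz": 0, "wx": 0, "wy": 0, "wz": 0, "claw": -0.55}
    - {"tx": 0, "ty": 0, "tz": 0, "wx": 0, "wy": 0, "wz": 0, "claw": -0.45}
    - {"tx": 0, "ty": 0, "tz": 0, "wx": 0, "wy": 0, "wz": 0, "claw": -0.4}
  force: 10

```text
clock: 14.3
tool_pos: [0.5791, 0.1956, 0.0718]
eef_rot: [0.624, 0.781, 0.0, 0.001]
contact_force: [0.0, -0.2, 0.2]
opening: 0.297
finger_force: 0.0
```

drive_tool:
  targets:
    - {"tx": 0, "ty": 0, "tz": 0.2, "wx": 0, "wy": 0, "wz": 0, "claw": -0.4}
    - {"tx": 0, "ty": 0, "tz": 0.3, "wx": 0, "wy": 0, "wz": 0, "claw": -0.4}
    - {"tx": 0, "ty": 0, "tz": 0.4, "wx": 0, "wy": 0, "wz": 0, "claw": -0.4}
    - {"tx": 0, "ty": 0, "tz": 0.6, "wx": 0, "wy": 0, "wz": 0, "claw": -0.4}
    - {"tx": 0, "ty": 0, "tz": 0.8, "wx": 0, "wy": 0, "wz": 0, "claw": -0.4}
    - {"tx": 0, "ty": 0, "tz": 0.8, "wx": 0, "wy": 0, "wz": 0, "claw": -0.4}
    - {"tx": 0, "ty": 0, "tz": 0.8, "wx": 0, "wy": 0, "wz": 0, "claw": -0.4}
    - {"tx": 0, "ty": 0, "tz": 0.8, "wx": 0, "wy": 0, "wz": 0, "claw": -0.4}

```text
clock: 15.1
tool_pos: [0.5792, 0.1957, 0.2152]
eef_rot: [0.624, 0.782, 0.001, 0.001]
contact_force: [1.3, -0.3, 0.2]
opening: 0.297
finger_force: 0.0
```

```bash
cat > jar.py <<'E'
from h import *
from scipy.optimize import least_squares
w=snap("wrist");np.savez("w7.npz",**w)
v,u=np.mgrid[:400,:640];P=fish(w,u,v,d=w["range_z"]);J=np.array([.5798,.195,0])
h=cv2.cvtColor(w["image"],cv2.COLOR_BGR2HSV);b=(h[...,1]>130)&(h[...,0]>12)&(h[...,0]<32)&(np.hypot(P[...,0]-J[0],P[...,1]-J[1])<.056)&(P[...,2]>.01)&(P[...,2]<.11)
p=P[b];print("brass in jar",len(p),np.percentile(p,[1,50,99],axis=0).round(3) if len(p) else "")
m=(P[...,2]>.096)&(P[...,2]<.108)&(P[...,0]>.5)&(P[...,0]<.66)&(P[...,1]>.1)&(P[...,1]<.25)
p=P[m];print("jar",least_squares(lambda c:np.hypot(p[:,0]-c[0],p[:,1]-c[1])-c[2],[.58,.195,.058],loss='soft_l1',f_scale=.002).x.round(4))
E
python3 jar.py; python3 -c "
from h import *
deltas(np.array([.58,.195,.25]),tool(.227,0))"
```

```text
brass in jar 642 [[0.566 0.158 0.051]
 [0.575 0.202 0.083]
 [0.586 0.227 0.085]]
jar [0.5799 0.1954 0.0572]
t 15.15 pos [0.5812 0.197  0.2192] shift [-0.04 -0.07  1.03] turn [-0.003  0.008  0.004] q [-0.11  0.74 -0.52  1.63  0.45  0.88 -0.59] F [0.2 0.2 2.1] op 26.2 ff 0.0
```

The bangle stands in the jar with its top at z=0.084, below the rim at 0.102, and the jar hasn't moved. Next is the lid path: go up, come down behind it, and push along the arc with closed fingertips.

```bash
cat > path.py <<'E'
from h import *
J=np.array([.5798,.195,0]);yaw=.225;e=np.array([-np.sin(yaw),np.cos(yaw),0])
H=J+.065*e+[0,0,.1055]
def tcp(phi,s,gap=0):
    d=-np.cos(phi)*e+np.array([0,0,np.sin(phi)]);n=np.sin(phi)*e+np.array([0,0,np.cos(phi)])
    return H+s*d+(.015+gap)*n-[0,0,.001]
if __name__=="__main__":
    W=[J+[0,0,.34],np.array([*(J+.14*e)[:2],.34]),np.array([*(J+.14*e)[:2],tcp(1.83,.095)[2]])]
    for p in W: print("wp",p.round(4))
    ph=np.arange(1.8,-.01,-.2);S=np.interp(ph,[0,1.8],[.112,.095]);q=W[2]
    for f,s in zip(ph,S):
        p=tcp(f,s);print(round(f,2),p.round(4),"step/4",((p-q)/.12).round(3));q=p
    deltas(W[0],tool(yaw,0))
E
python3 path.py
```

```text
wp [0.5798 0.195  0.34  ]
wp [0.5486 0.3315 0.34  ]
wp [0.5486 0.3315 0.1925]
1.8 [0.5572 0.2936 0.1936] step/4 [ 0.072 -0.315  0.009]
1.6 [0.5613 0.2757 0.2009] step/4 [ 0.034 -0.149  0.061]
1.4 [0.5657 0.2564 0.2044] step/4 [ 0.037 -0.161  0.029]
1.2 [0.5703 0.2364 0.2038] step/4 [ 0.038 -0.166 -0.005]
1.0 [0.5748 0.2167 0.1989] step/4 [ 0.038 -0.165 -0.04 ]
0.8 [0.5791 0.1979 0.1899] step/4 [ 0.036 -0.156 -0.075]
0.6 [0.583  0.1811 0.1769] step/4 [ 0.032 -0.14  -0.108]
0.4 [0.5862 0.1669 0.1605] step/4 [ 0.027 -0.118 -0.137]
0.2 [0.5887 0.1561 0.1411] step/4 [ 0.021 -0.09  -0.162]
0.0 [0.5903 0.1492 0.1195] step/4 [ 0.013 -0.057 -0.18 ]
t 15.15 pos [0.5812 0.197  0.2192] shift [-0.05 -0.07  4.03] turn [-0.003  0.008  0.002] q [-0.11  0.74 -0.52  1.63  0.45  0.88 -0.59] F [0.2 0.2 2.1] op 26.2 ff 0.0
```

drive_tool:
  targets:
    - {"tx": 0, "ty": 0, "tz": 1, "wx": 0, "wy": 0, "wz": 0, "claw": -1}
    - {"tx": 0, "ty": 0, "tz": 1, "wx": 0, "wy": 0, "wz": 0, "claw": -1}
    - {"tx": 0, "ty": 0, "tz": 1, "wx": 0, "wy": 0, "wz": 0, "claw": -1}
    - {"tx": 0, "ty": 0, "tz": 1, "wx": 0, "wy": 0, "wz": 0, "claw": -1}
    - {"tx": -0.1, "ty": 0.5, "tz": 0, "wx": 0, "wy": 0, "wz": 0, "claw": -1}
    - {"tx": -0.2, "ty": 0.8, "tz": 0, "wx": 0, "wy": 0, "wz": 0, "claw": -1}
    - {"tx": -0.2, "ty": 0.8, "tz": 0, "wx": 0, "wy": 0, "wz": 0, "claw": -1}
    - {"tx": -0.2, "ty": 0.8, "tz": 0, "wx": 0, "wy": 0, "wz": 0, "claw": -1}

```text
clock: 15.95
tool_pos: [0.5573, 0.2838, 0.3329]
eef_rot: [0.624, 0.782, 0.0, 0.0]
contact_force: [-0.0, 0.2, 0.1]
opening: 0.006
finger_force: 0.0
```

drive_tool:
  targets:
    - {"tx": -0.2, "ty": 0.8, "tz": 0, "wx": 0, "wy": 0, "wz": 0, "claw": -1}
    - {"tx": -0.2, "ty": 0.8, "tz": 0, "wx": 0, "wy": 0, "wz": 0, "claw": -1}
    - {"tx": 0, "ty": 0, "tz": 0, "wx": 0, "wy": 0, "wz": 0, "claw": -1}
    - {"tx": 0, "ty": 0, "tz": 0, "wx": 0, "wy": 0, "wz": 0, "claw": -1}
    - {"tx": 0, "ty": 0, "tz": 0, "wx": 0, "wy": 0, "wz": 0, "claw": -1}
    - {"tx": 0, "ty": 0, "tz": 0, "wx": 0, "wy": 0, "wz": 0, "claw": -1}
    - {"tx": 0, "ty": 0, "tz": 0, "wx": 0, "wy": 0, "wz": 0, "claw": -1}
    - {"tx": 0, "ty": 0, "tz": 0, "wx": 0, "wy": 0, "wz": 0, "claw": -1}

```text
clock: 16.75
tool_pos: [0.5465, 0.3299, 0.333]
eef_rot: [0.624, 0.781, 0.0, 0.001]
contact_force: [1.0, 0.7, -0.3]
opening: 0.005
finger_force: 0.0
```

```bash
python3 path.py|tail -1; python3 - <<'E'
from path import *
deltas(np.array([.5486,.3315,.1925]),tool(.225,0))
for n in("side","top"):
    D=cloud(snap(n));a=(D-J)@e
    m=(D[...,2]>.11)&(D[...,2]<.25)&(a>.055)&(a<.115)&(np.abs((D-J)[...,0]*np.cos(.225)+(D-J)[...,1]*np.sin(.225))<.065)
    p=np.stack([a[m],D[m][:,2]],1)
    if len(p)>20: print(n,len(p),"max z",p[:,1].max().round(3),[(z,np.percentile(p[np.abs(p[:,1]-z)<.01][:,0],[5,50,95]).round(3)) for z in(.15,.18,.21,.23) if (np.abs(p[:,1]-z)<.01).sum()>3])
E
```

```text
t 16.75 pos [0.5465 0.3299 0.333 ] shift [ 1.11 -4.5   0.23] turn [0.    0.001 0.003] q [-0.32  0.67 -0.56  1.39  0.37  1.18 -0.7 ] F [ 1.   0.7 -0.3] op 0.4 ff 0.0
t 16.75 pos [0.5465 0.3299 0.333 ] shift [ 0.07  0.05 -4.68] turn [0.    0.001 0.003] q [-0.32  0.67 -0.56  1.39  0.37  1.18 -0.7 ] F [ 1.   0.7 -0.3] op 0.4 ff 0.0
side 1095 max z 0.24 [(0.15, array([0.062, 0.064, 0.07 ])), (0.18, array([0.066, 0.069, 0.076])), (0.21, array([0.071, 0.075, 0.083])), (0.23, array([0.075, 0.084, 0.089]))]
top 1206 max z 0.24 [(0.15, array([0.06 , 0.062, 0.065])), (0.18, array([0.065, 0.067, 0.074])), (0.21, array([0.07 , 0.074, 0.084])), (0.23, array([0.074, 0.082, 0.087]))]
```

drive_tool:
  targets:
    - {"tx": 0.07, "ty": 0.05, "tz": -0.6, "wx": 0, "wy": 0, "wz": 0, "claw": -1}
    - {"tx": 0, "ty": 0, "tz": -0.7, "wx": 0, "wy": 0, "wz": 0, "claw": -1}
    - {"tx": 0, "ty": 0, "tz": -0.7, "wx": 0, "wy": 0, "wz": 0, "claw": -1}
    - {"tx": 0, "ty": 0, "tz": -0.7, "wx": 0, "wy": 0, "wz": 0, "claw": -1}
    - {"tx": 0, "ty": 0, "tz": -0.7, "wx": 0, "wy": 0, "wz": 0, "claw": -1}
    - {"tx": 0, "ty": 0, "tz": -0.7, "wx": 0, "wy": 0, "wz": 0, "claw": -1}
    - {"tx": 0, "ty": 0, "tz": -0.5, "wx": 0, "wy": 0, "wz": 0, "claw": -1}
    - {"tx": 0, "ty": 0, "tz": 0, "wx": 0, "wy": 0, "wz": 0, "claw": -1}

```text
clock: 17.65
tool_pos: [0.5473, 0.3311, 0.1928]
eef_rot: [0.624, 0.782, -0.002, 0.0]
contact_force: [-0.6, -0.7, -0.5]
opening: 0.0
finger_force: 0.0
```

drive_tool:
  targets:
    - {"tx": 0.07, "ty": -0.31, "tz": 0, "wx": 0, "wy": 0, "wz": 0, "claw": -1}
    - {"tx": 0.07, "ty": -0.31, "tz": 0, "wx": 0, "wy": 0, "wz": 0, "claw": -1}
    - {"tx": 0.07, "ty": -0.31, "tz": 0, "wx": 0, "wy": 0, "wz": 0, "claw": -1}
    - {"tx": 0.07, "ty": -0.31, "tz": 0, "wx": 0, "wy": 0, "wz": 0, "claw": -1}
    - {"tx": 0.034, "ty": -0.15, "tz": 0.06, "wx": 0, "wy": 0, "wz": 0, "claw": -1}
    - {"tx": 0.034, "ty": -0.15, "tz": 0.06, "wx": 0, "wy": 0, "wz": 0, "claw": -1}
    - {"tx": 0.034, "ty": -0.15, "tz": 0.06, "wx": 0, "wy": 0, "wz": 0, "claw": -1}
    - {"tx": 0.034, "ty": -0.15, "tz": 0.06, "wx": 0, "wy": 0, "wz": 0, "claw": -1}

```text
clock: 18.45
tool_pos: [0.5607, 0.2771, 0.2024]
eef_rot: [0.624, 0.782, 0.001, 0.0]
contact_force: [-0.5, 0.9, -1.1]
opening: 0.004
finger_force: 0.4
```

drive_tool:
  targets:
    - {"tx": 0.037, "ty": -0.16, "tz": 0.03, "wx": 0, "wy": 0, "wz": 0, "claw": -1}
    - {"tx": 0.037, "ty": -0.16, "tz": 0.03, "wx": 0, "wy": 0, "wz": 0, "claw": -1}
    - {"tx": 0.037, "ty": -0.16, "tz": 0.03, "wx": 0, "wy": 0, "wz": 0, "claw": -1}
    - {"tx": 0.037, "ty": -0.16, "tz": 0.03, "wx": 0, "wy": 0, "wz": 0, "claw": -1}
    - {"tx": 0, "ty": 0, "tz": 0, "wx": 0, "wy": 0, "wz": 0, "claw": -1}
    - {"tx": 0, "ty": 0, "tz": 0, "wx": 0, "wy": 0, "wz": 0, "claw": -1}
    - {"tx": 0, "ty": 0, "tz": 0, "wx": 0, "wy": 0, "wz": 0, "claw": -1}
    - {"tx": 0, "ty": 0, "tz": 0, "wx": 0, "wy": 0, "wz": 0, "claw": -1}

```text
clock: 19.25
tool_pos: [0.5652, 0.2578, 0.2057]
eef_rot: [0.624, 0.782, 0.0, 0.001]
contact_force: [0.3, -0.2, 1.4]
opening: 0.003
finger_force: 0.0
```

```bash
cat > chk.py <<'E'
from path import *
import sys
deltas(tcp(float(sys.argv[1]),float(sys.argv[2])),tool(.225,0))
x=np.array([np.cos(.225),np.sin(.225),0])
for n in("side","top"):
    D=cloud(snap(n));a=(D-J)@e;b=(D-J)@x
    m=(D[...,2]>.085)&(D[...,2]<.25)&(a>-.09)&(a<.1)&(np.abs(b)<.062)&(np.abs(b)>.025)
    p=np.stack([a[m],D[m][:,2]],1)
    print(n,len(p),[(round(c,2),np.percentile(p[np.abs(p[:,0]-c)<.01][:,1],[10,50,90]).round(3)) for c in np.arange(-.06,.1,.02) if (np.abs(p[:,0]-c)<.01).sum()>3])
E
python3 chk.py 1.4 .0988
```

```text
t 19.25 pos [0.5652 0.2578 0.2057] shift [ 0.02 -0.05 -0.04] turn [0.    0.001 0.001] q [-0.22  0.77 -0.52  1.61  0.47  0.89 -0.69] F [ 0.3 -0.2  1.4] op 0.3 ff 0.0
side 728 [(np.float64(-0.06), array([0.087, 0.097, 0.102])), (np.float64(-0.04), array([0.088, 0.097, 0.103])), (np.float64(-0.02), array([0.086, 0.096, 0.103])), (np.float64(0.0), array([0.087, 0.096, 0.103])), (np.float64(0.02), array([0.087, 0.096, 0.103])), (np.float64(0.04), array([0.098, 0.18 , 0.213])), (np.float64(0.06), array([0.126, 0.145, 0.184]))]
top 465 [(np.float64(-0.06), array([0.089, 0.1  , 0.103])), (np.float64(-0.04), array([0.093, 0.101, 0.103])), (np.float64(-0.02), array([0.088, 0.1  , 0.102])), (np.float64(0.0), array([0.091, 0.101, 0.102])), (np.float64(0.02), array([0.089, 0.1  , 0.103])), (np.float64(0.04), array([0.098, 0.194, 0.215])), (np.float64(0.06), array([0.099, 0.174, 0.19 ]))]
```

The lid is following at about 1.4 rad. I'll continue along the arc.

drive_tool:
  targets:
    - {"tx": 0.05, "ty": -0.18, "tz": -0.02, "wx": 0, "wy": 0, "wz": 0, "claw": -1}
    - {"tx": 0.038, "ty": -0.166, "tz": -0.005, "wx": 0, "wy": 0, "wz": 0, "claw": -1}
    - {"tx": 0.038, "ty": -0.166, "tz": -0.005, "wx": 0, "wy": 0, "wz": 0, "claw": -1}
    - {"tx": 0.038, "ty": -0.166, "tz": -0.005, "wx": 0, "wy": 0, "wz": 0, "claw": -1}
    - {"tx": 0.038, "ty": -0.165, "tz": -0.04, "wx": 0, "wy": 0, "wz": 0, "claw": -1}
    - {"tx": 0.038, "ty": -0.165, "tz": -0.04, "wx": 0, "wy": 0, "wz": 0, "claw": -1}
    - {"tx": 0.038, "ty": -0.165, "tz": -0.04, "wx": 0, "wy": 0, "wz": 0, "claw": -1}
    - {"tx": 0.038, "ty": -0.165, "tz": -0.04, "wx": 0, "wy": 0, "wz": 0, "claw": -1}

```text
clock: 20.15
tool_pos: [0.5748, 0.217, 0.1998]
eef_rot: [0.624, 0.781, 0.0, 0.001]
contact_force: [-0.7, 0.5, 0.4]
opening: 0.004
finger_force: 0.3
```

drive_tool:
  targets:
    - {"tx": 0.036, "ty": -0.156, "tz": -0.075, "wx": 0, "wy": 0, "wz": 0, "claw": -1}
    - {"tx": 0.036, "ty": -0.156, "tz": -0.075, "wx": 0, "wy": 0, "wz": 0, "claw": -1}
    - {"tx": 0.036, "ty": -0.156, "tz": -0.075, "wx": 0, "wy": 0, "wz": 0, "claw": -1}
    - {"tx": 0.036, "ty": -0.156, "tz": -0.075, "wx": 0, "wy": 0, "wz": 0, "claw": -1}
    - {"tx": 0.032, "ty": -0.14, "tz": -0.108, "wx": 0, "wy": 0, "wz": 0, "claw": -1}
    - {"tx": 0.032, "ty": -0.14, "tz": -0.108, "wx": 0, "wy": 0, "wz": 0, "claw": -1}
    - {"tx": 0.032, "ty": -0.14, "tz": -0.108, "wx": 0, "wy": 0, "wz": 0, "claw": -1}
    - {"tx": 0.032, "ty": -0.14, "tz": -0.108, "wx": 0, "wy": 0, "wz": 0, "claw": -1}

```text
clock: 20.95
tool_pos: [0.5829, 0.1817, 0.1776]
eef_rot: [0.624, 0.781, 0.0, 0.001]
contact_force: [0.5, 0.9, -0.5]
opening: 0.002
finger_force: 0.1
```

```bash
python3 chk.py .6 .1063
```

```text
t 20.95 pos [0.5829 0.1817 0.1776] shift [ 0.   -0.02 -0.02] turn [0.    0.001 0.002] q [-0.09  0.79 -0.51  1.67  0.5   0.81 -0.61] F [ 0.5  0.9 -0.5] op 0.2 ff 0.13463613391650142
side 561 [(np.float64(-0.06), array([0.089, 0.097, 0.104])), (np.float64(-0.04), array([0.09 , 0.104, 0.249])), (np.float64(-0.02), array([0.09 , 0.16 , 0.208])), (np.float64(0.0), array([0.09 , 0.149, 0.16 ])), (np.float64(0.02), array([0.089, 0.136, 0.145])), (np.float64(0.04), array([0.093, 0.126, 0.133])), (np.float64(0.06), array([0.119, 0.12 , 0.121]))]
top 105 [(np.float64(-0.06), array([0.09 , 0.101, 0.103])), (np.float64(-0.04), array([0.098, 0.166, 0.249])), (np.float64(-0.02), array([0.1  , 0.1  , 0.102]))]
```

drive_tool:
  targets:
    - {"tx": 0.027, "ty": -0.118, "tz": -0.137, "wx": 0, "wy": 0, "wz": 0, "claw": -1}
    - {"tx": 0.027, "ty": -0.118, "tz": -0.137, "wx": 0, "wy": 0, "wz": 0, "claw": -1}
    - {"tx": 0.027, "ty": -0.118, "tz": -0.137, "wx": 0, "wy": 0, "wz": 0, "claw": -1}
    - {"tx": 0.027, "ty": -0.118, "tz": -0.137, "wx": 0, "wy": 0, "wz": 0, "claw": -1}
    - {"tx": 0.021, "ty": -0.09, "tz": -0.162, "wx": 0, "wy": 0, "wz": 0, "claw": -1}
    - {"tx": 0.021, "ty": -0.09, "tz": -0.162, "wx": 0, "wy": 0, "wz": 0, "claw": -1}
    - {"tx": 0.021, "ty": -0.09, "tz": -0.162, "wx": 0, "wy": 0, "wz": 0, "claw": -1}
    - {"tx": 0.021, "ty": -0.09, "tz": -0.162, "wx": 0, "wy": 0, "wz": 0, "claw": -1}

```text
clock: 21.85
tool_pos: [0.5886, 0.1569, 0.1416]
eef_rot: [0.624, 0.782, 0.0, 0.001]
contact_force: [0.6, 0.9, 0.7]
opening: 0.006
finger_force: 0.1
```

drive_tool:
  targets:
    - {"tx": 0.013, "ty": -0.057, "tz": -0.18, "wx": 0, "wy": 0, "wz": 0, "claw": -1}
    - {"tx": 0.013, "ty": -0.057, "tz": -0.18, "wx": 0, "wy": 0, "wz": 0, "claw": -1}
    - {"tx": 0.013, "ty": -0.057, "tz": -0.15, "wx": 0, "wy": 0, "wz": 0, "claw": -1}
    - {"tx": 0.013, "ty": -0.057, "tz": -0.1, "wx": 0, "wy": 0, "wz": 0, "claw": -1}
    - {"tx": 0, "ty": 0, "tz": -0.05, "wx": 0, "wy": 0, "wz": 0, "claw": -1}
    - {"tx": 0, "ty": 0, "tz": 0, "wx": 0, "wy": 0, "wz": 0, "claw": -1}
    - {"tx": 0, "ty": 0, "tz": 0, "wx": 0, "wy": 0, "wz": 0, "claw": -1}
    - {"tx": 0, "ty": 0, "tz": 0, "wx": 0, "wy": 0, "wz": 0, "claw": -1}

```text
clock: 22.65
tool_pos: [0.5903, 0.1504, 0.1225]
eef_rot: [0.624, 0.782, 0.001, 0.001]
contact_force: [-0.8, -0.5, 0.3]
opening: 0.006
finger_force: 0.0
```

```bash
python3 chk.py 0 .112
```

```text
t 22.65 pos [0.5903 0.1504 0.1225] shift [-0.   -0.04 -0.1 ] turn [-0.     0.002  0.002] q [-0.06  0.87 -0.47  1.71  0.56  0.7  -0.61] F [-0.8 -0.5  0.3] op 0.5 ff 0.0
side 883 [(np.float64(-0.06), array([0.19, 0.22, 0.24])), (np.float64(-0.04), array([0.093, 0.114, 0.236])), (np.float64(-0.02), array([0.093, 0.113, 0.225])), (np.float64(0.0), array([0.091, 0.111, 0.114])), (np.float64(0.02), array([0.095, 0.112, 0.114])), (np.float64(0.04), array([0.104, 0.112, 0.114]))]
top 93 [(np.float64(-0.06), array([0.195, 0.219, 0.222]))]
```

Almost shut. I'll press down in 1 mm steps and watch the force.

drive_tool:
  targets:
    - {"tx": 0, "ty": 0, "tz": -0.04, "wx": 0, "wy": 0, "wz": 0, "claw": -1}
    - {"tx": 0, "ty": 0, "tz": -0.04, "wx": 0, "wy": 0, "wz": 0, "claw": -1}
    - {"tx": 0, "ty": 0, "tz": -0.04, "wx": 0, "wy": 0, "wz": 0, "claw": -1}
    - {"tx": 0, "ty": 0, "tz": 0, "wx": 0, "wy": 0, "wz": 0, "claw": -1}
    - {"tx": 0, "ty": 0, "tz": 0, "wx": 0, "wy": 0, "wz": 0, "claw": -1}
    - {"tx": 0, "ty": 0, "tz": 0, "wx": 0, "wy": 0, "wz": 0, "claw": -1}
    - {"tx": 0, "ty": 0, "tz": 0, "wx": 0, "wy": 0, "wz": 0, "claw": -1}
    - {"tx": 0, "ty": 0, "tz": 0, "wx": 0, "wy": 0, "wz": 0, "claw": -1}

```text
clock: 23.55
tool_pos: [0.5903, 0.1503, 0.1199]
eef_rot: [0.624, 0.781, 0.001, 0.001]
contact_force: [-2.4, -1.6, 9.3]
opening: 0.004
finger_force: 4.6
```

drive_tool:
  targets:
    - {"tx": 0, "ty": 0, "tz": -0.02, "wx": 0, "wy": 0, "wz": 0, "claw": -1}
    - {"tx": 0, "ty": 0, "tz": 0, "wx": 0, "wy": 0, "wz": 0, "claw": -1}
    - {"tx": 0, "ty": 0, "tz": 0, "wx": 0, "wy": 0, "wz": 0, "claw": -1}
    - {"tx": 0, "ty": 0, "tz": 0, "wx": 0, "wy": 0, "wz": 0, "claw": -1}
    - {"tx": 0, "ty": 0, "tz": 0, "wx": 0, "wy": 0, "wz": 0, "claw": -1}
    - {"tx": 0, "ty": 0, "tz": 0, "wx": 0, "wy": 0, "wz": 0, "claw": -1}
    - {"tx": 0, "ty": 0, "tz": 0, "wx": 0, "wy": 0, "wz": 0, "claw": -1}
    - {"tx": 0, "ty": 0, "tz": 0, "wx": 0, "wy": 0, "wz": 0, "claw": -1}

```text
clock: 24.35
tool_pos: [0.5903, 0.1503, 0.1198]
eef_rot: [0.624, 0.781, 0.001, 0.001]
contact_force: [-3.0, -1.6, 12.8]
opening: 0.004
finger_force: 6.5
```

drive_tool:
  targets:
    - {"tx": 0, "ty": 0, "tz": 0.3, "wx": 0, "wy": 0, "wz": 0, "claw": -1}
    - {"tx": 0, "ty": 0, "tz": 0.6, "wx": 0, "wy": 0, "wz": 0, "claw": -1}
    - {"tx": -0.3, "ty": 0, "tz": 1, "wx": 0, "wy": 0, "wz": 0, "claw": -1}
    - {"tx": -0.5, "ty": -0.5, "tz": 1, "wx": 0, "wy": 0, "wz": 0, "claw": -1}
    - {"tx": -0.5, "ty": -0.8, "tz": 1, "wx": 0, "wy": 0, "wz": 0, "claw": -1}
    - {"tx": -0.5, "ty": -0.8, "tz": 0.5, "wx": 0, "wy": 0, "wz": 0, "claw": -1}
    - {"tx": -0.5, "ty": -0.8, "tz": 0, "wx": 0, "wy": 0, "wz": 0, "claw": -1}
    - {"tx": -0.5, "ty": -0.8, "tz": 0, "wx": 0, "wy": 0, "wz": 0, "claw": -1}

```text
clock: 25.15
tool_pos: [0.5059, 0.0384, 0.2509]
eef_rot: [0.624, 0.781, 0.001, 0.001]
contact_force: [-0.0, -0.4, -0.5]
opening: 0.006
finger_force: 0.0
```

```bash
python3 chk.py 0 .112; python3 - <<'E'
from path import *
from scipy.optimize import least_squares
x=np.array([np.cos(.225),np.sin(.225),0])
for n in("top","side"):
    s=snap(n);D=cloud(s);a=(D-J)@e;b=(D-J)@x
    m=(D[...,2]>.1)&(D[...,2]<.125)&(a>-.05)&(a<.05)&(np.abs(b)<.045);p=D[m]
    A=np.c_[a[m],b[m],np.ones(m.sum())];c=np.linalg.lstsq(A,p[:,2],rcond=None)[0];print(n,"lid slope,tilt,z",c.round(4),m.sum())
    o=dict(np.load(f"{n}0.npz"))
    d=np.abs(cloud(o)-D)[...,2]>.02
    C0=cloud(o);k=d&(C0[...,2]>.03)&(C0[...,0]>.3)&(C0[...,0]<.75)&(np.abs(C0[...,1])<.45)
    nn,l,st,ce=cv2.connectedComponentsWithStats(cv2.morphologyEx(k.astype('uint8'),cv2.MORPH_OPEN,np.ones((2,2))))
    for i in range(1,nn):
        if st[i,4]>25: print(" changed",ce[i].round(),st[i,4],np.median(C0[l==i],0).round(3),np.median(D[l==i],0).round(3))
E
```

```text
t 25.15 pos [0.5059 0.0384 0.2509] shift [ 2.81  3.69 -4.38] turn [0.    0.003 0.002] q [ 0.21  0.58 -0.6   1.9   0.45  0.79 -0.41] F [-0.  -0.4 -0.5] op 0.5 ff 0.0
side 306 [(np.float64(-0.06), array([0.089, 0.103, 0.111])), (np.float64(-0.04), array([0.089, 0.103, 0.112])), (np.float64(-0.02), array([0.09 , 0.107, 0.113])), (np.float64(0.0), array([0.09 , 0.109, 0.113])), (np.float64(0.02), array([0.09 , 0.109, 0.113])), (np.float64(0.04), array([0.092, 0.104, 0.111]))]
top 922 [(np.float64(-0.06), array([0.091, 0.109, 0.112])), (np.float64(-0.04), array([0.108, 0.11 , 0.113])), (np.float64(-0.02), array([0.108, 0.111, 0.112])), (np.float64(0.0), array([0.108, 0.111, 0.113])), (np.float64(0.02), array([0.109, 0.111, 0.113])), (np.float64(0.04), array([0.108, 0.111, 0.112]))]
top lid slope,tilt,z [0.0014 0.0011 0.1106] 1433
 changed [238. 196.] 303 [0.588 0.238 0.052] [0.585 0.223 0.111]
 changed [210. 205.] 1177 [0.557 0.263 0.189] [0.564 0.313 0.009]
 changed [275. 193.] 29 [0.594 0.134 0.046] [0.588 0.127 0.11 ]
 changed [413. 210.] 53 [ 0.548 -0.202  0.169] [ 0.55  -0.233  0.017]
 changed [396. 212.] 73 [ 0.543 -0.164  0.17 ] [ 0.545 -0.185  0.017]
 changed [347. 274.] 293 [ 0.383 -0.053  0.044] [ 0.478 -0.018  0.66 ]
side lid slope,tilt,z [0.0514 0.0331 0.1132] 109
 changed [256. 162.] 1886 [0.579 0.254 0.135] [0.493 0.046 0.268]
 changed [363. 255.] 314 [ 0.549 -0.172  0.131] [ 0.616 -0.128  0.018]
```

The lid is flat (slope 0.001) at z=0.111, so it is fully shut. The two round bangles and everything else in view haven't moved, and the arm is clear. I'll hand it in.

```bash
python3 -c "
from plant import workorder
print(workorder.finish_job())"
```

```text
the job is handed in; nothing more can be done
None
```

The six-sided bangle is off its hook and standing inside the canister with the lid fully shut, the two round bangles are still hanging, and the job was handed in at about 25 s with the arm clear; my final check showed nothing else moved, except that the arm hid the cream jar from view.

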